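# Empty, shut and scrape a banana-cake iron

## Task

Finish this batch at the cake stall: lift every banana cake out of the open iron and lay it flat on the cooling tray, side by side with none on top of another, then swing the iron fully shut. Pull the scraper out of its upright caddy and, blade down and square across the iron, scrape the flat back of the shut iron along its middle in one pass with light, steady pressure (about 5 to 10 N), from the end nearest you right to the far end over the crumb tray, without lifting on the way. Then stand the scraper back in its caddy, blade down, and leave the jug, skewer pot, jar and tongs where they are.

Things in the scene. Friction and masses are not known exactly. Their poses are not given: they have to be found in the camera images.
- iron: Fixed cast iron cake mould on a stove box (270 x 200 x 35 mm high). Origin: centre of the box's underside; x along the hinge, away from the robot, y to the hinge side, z up. Lower half 250 (x) x 160 mm (y), top face at z = 75 mm; four cavities, 43 x 116 mm, 6 mm deep, centred at x = -87, -29, 29, 87 mm. A 28 mm high crumb tray lies against the far end, to x = 190 mm.
- lid (a joint): Hinge angle of the upper half (the lid), rad: 0 = shut, grows as it opens, stop at 1.95. It starts open at 1.65 to 1.9, leaning back past upright to the +y side. Hinge friction 1.15 N m holds it at any angle (lid 0.8 kg), so it never falls: about 5 N at the handle moves it.
- iron_hinge (a point): Point on the hinge axis, middle of the iron: 100 mm to +y of the iron's origin, 75.5 mm up. The axis is the iron's x axis; iron axes.
- lid_handle (a point): Grip point of the lid's round wooden handle, diameter 26 mm, 80 mm long, this point at its middle, on its axis. It stands out of the lid's free edge: 238 mm from the hinge axis and 12.5 mm to the lid's outer side. Site axes turn with the lid; -y points along the handle, away from the hinge; x along the hinge.
- lid_back (a point): Centre of the lid's flat back, the face to be scraped, 250 (x) x 160 mm (y). When shut it is level, 100.5 mm above the counter, right over the iron's origin, axes as the iron's: near end at x = -125 mm, far end at +125 mm. The lid is 25 mm thick; shut, its handle reaches to y = -178 mm.
- cake1: Banana-shaped golden cake, 110 mm long (its y), 32 mm wide at the middle (its x), 30 mm high, ends 20 mm wide bent 8 mm to -x, 60 g, firm. Origin: centre of its underside, z up. Starts in a cavity of the iron (58 mm between cavities); may be absent (2 to 4 cakes are there).
- cake2: Another such cake; may be absent.
- cake3: Another such cake; may be absent.
- cake4: Another such cake; may be absent.
- tray: Fixed shallow aluminium cooling tray, 290 mm (x) by 165 mm (y) outside, wall 4 mm, 25 mm high; inner floor 4 mm above its origin, which is the centre of its underside.
- caddy: Fixed upright steel tool caddy, an open box 46 mm (x) by 146 mm (y) outside, 105 mm high, wall 3 mm, inner floor 4 mm above its origin (centre of its underside), on a flat foot plate 90 x 170 mm.
- caddy_mouth (a point): Centre of the caddy's mouth, 105 mm above its origin; the opening is 40 mm (x) by 140 mm (y).
- scraper: Griddle scraper, 200 mm long, 0.22 kg, standing blade down in the caddy with the handle up; it may lean some degrees. Origin: middle of the blade's edge (its lower end); z along the handle. Blade 118 mm wide (y), 4 mm thick (x) up to z = 55 mm, a 10 mm thick clamp to 67 mm, a neck to 95 mm; black flat-sided handle z = 90 to 200 mm, 22 mm thick (x), 32 mm wide (y).
- pitcher: Bystander: steel batter jug, 100 mm wide, 110 mm high; origin at the centre of its underside. Leave alone.
- skewers: Bystander: white pot, 76 mm wide, 100 mm high, with bamboo skewers 210 mm tall; origin at the centre of its underside. Leave alone.
- jar: Bystander: amber jar, 72 mm wide, 70 mm high; origin at the centre of its underside. Leave alone.
- tongs: Bystander: steel tongs lying flat, 200 mm long (x), 12 mm high; origin at the middle of their underside. Leave alone.
Things that resemble listed ones, but are neither listed nor needed, are in the scene too. What is shaped like the caddy but green is not meant.

How it is judged:
By the outcome, as a careful person would: the job done as asked, in the order asked, and still so for the second after the job is handed in, with the robot touching nothing.
Of cake1, cake2, cake3, cake4 only 2 to 4 are there at a start; the rules pass over those that are not, and their reading is None.
At some moment in a run one of cake1, cake2, cake3, cake4 may be knocked a few centimetres aside while the robot is not near it.
It also fails if it takes over 210 s, if anything falls off the work surface, if the arm or the gripper's body presses on something with over 40 N, if the wrist force passes 120 N, or if a joint passes its speed limit or range.

## Robot

A 6-joint arm with a two-finger parallel gripper is mounted at the origin on the work surface. World frame = base frame: x ahead of the robot, y to its left, z up, the work surface at z = 0. Lengths are in m, angles in rad, forces in N, time in s.
With the tool pointing down it reaches from about 0.3 to 0.775 m from the base axis. Payload 14.6 kg.
Tool frame: the origin (TCP) lies midway between the tips of the shut fingers; the grasp point (between the pads) lies 19 mm behind it; z points along the fingers, y is the direction in which the jaws open and shut (so a half turn about z gives the same grasp; the last joint's range is limited). The gripper opens to 85 mm and grips with 20 to 120 N. Pads are 22 mm wide; open, the fingers measure 114 mm over their backs; the gripper's body (76 mm by 85 mm) begins 54 mm behind the grasp point. The pads swing forward as they close: fully open they stand 13 mm farther back than shut.
Start: joints at [-0.067, 0.3, 1.521, -0, 1.321, -0.067], TCP at [0.55, -0, 0.231] pointing down, gripper open.
Joint ranges: [-3.03, 3.03], [-0.79, 2.21], [0.23, 2.52], [-1.04, 4.18], [0, 3.07], [-2.55, 2.55]. Speed limits (rad/s): [2.22, 2.22, 2.57, 3.14, 3.14, 3.14].

## Interface

Orientations are given as a rotation vector (axis times angle).
In Python, from workcell import env gives the robot as it stands.
- The arm moves only by the shell command python3 -m inch 'ROWS'. ROWS is JSON, a list that holds one entry, the list of rows, each a list of 5 numbers: the finger opening in mm, from 0 to 85.4, then the shift along the world's x, y, z in mm, then the turn about the world's z in degrees. A call has 1 to 8 rows; each row shifts and turns the commanded pose from where the row before left it; what a row does not reach is not made up. A row lasts 1/10 s, in which the tool goes at most 50 mm and 8.59 degrees, less where a joint would pass 70% of its speed; a pose out of reach is approached as far as the arm can. A call is refused whole if a number of a shift passes 50 or a number of a turn 8.59, either way. A call with a gripper value outside its range is refused whole. The fingers move at their own pace and stop on an object; the grip force is fixed at half the most. Time passes only in rows, so rows that do not move let the fingers close. It gives the time, the measured TCP pose, the force and the opening at its end, in the units of the state.
- env.sense(): the state, without advancing time (a new reading comes with each control period).
- env.capture(name): name is "scene" or "side" or "wrist"; returns the picture (480x640x3 uint8, red, green, blue); there is no depth.
- env.calibration(name): a dict with "vfov" (degrees; the focal length in pixels is half the picture's height over the tangent of half this angle, whatever the lens; pixels are square), "cx", "cy" (the principal point, pixels), "R" (3x3) and "t" (3): a world point X has camera coordinates R X + t; the wrist camera has in their place "T_tool_cam" (4x4, takes a point from camera to tool coordinates, whose origin is the TCP and whose axes are the flange's). Camera axes: x right, y down, z forward; pixel columns grow to the right and rows downward; lengths in m; the calibration is good to about 2 mm. A picture is of the moment at which its call begins: read the wrist's pose just before it. calibration takes no time and is no camera call.
- env.job_done(): hands the job in, once; it reports no verdict.
The state is a dict: "clock": time; "joint_positions": joint angles; "qvel": joint speeds; "tau": joint torques, N m; "tool_pos": TCP position; "ee_rot": TCP orientation; "ft_force": force on the tool from outside, world axes, zero at the start; "moment": the same for the moment, N m; "gripper_width": opening from 0.0 (shut) to 1.0 (fully open).
Only numpy, scipy, OpenCV 4.12 (cv2) and the standard library are available. Lean on these libraries where they do the work, as an engineer would, in place of code of your own. Each camera call takes 0.05 s, during which the arm holds its last target.

## Working session

There is one attempt and no reset: what is moved stays moved. The work goes in short steps, Python scripts to look and compute and a shell command to move; the robot and the scene stay as the last step left them, time stands still between calls to the robot, and variables do not carry over. Pictures are saved under pics/ and viewed, and the job is handed in when it is done.

```bash
ls; mkdir -p pics; python3 - <<'E'
from workcell import env
import cv2
print(env.sense())
for n in ["scene","side","wrist"]:
    im=env.capture(n); cv2.imwrite(f"pics/{n}0.png",im[:,:,::-1])
    print(n,env.calibration(n))
E
```

```text
pics
{'clock': 0.0, 'joint_positions': array([-6.65895830e-02,  3.00468055e-01,  1.52165118e+00, -1.17456039e-06,
        1.32071586e+00, -6.66015679e-02]), 'qvel': array([ 0.00155979, -0.0007785 , -0.00171407,  0.00061501,  0.00025803,
       -0.00052353]), 'tau': array([ 2.33377898e-03, -5.43485534e+01, -3.61782753e+01,  2.82532977e-05,
        4.14875918e-03, -3.55991256e-05]), 'tool_pos': array([5.49735120e-01, 2.01811388e-05, 2.30693338e-01]), 'ee_rot': array([-2.22076700e+00, -2.22079426e+00,  1.28607516e-03]), 'ft_force': array([-1.00065907, -0.60361631, -0.56202492]), 'moment': array([-0.04379279,  0.02195332,  0.01846336]), 'gripper_width': 0.997473019616959}
scene {'vfov': 54.73070173774747, 'cx': 319.19144043516013, 'cy': 236.00189630977354, 'R': array([[-9.64862512e-02,  9.95333832e-01,  9.82537517e-04],
       [ 7.54904431e-01,  7.38226545e-02, -6.51666721e-01],
       [-6.48698469e-01, -6.21351570e-02, -7.58504792e-01]]), 't': array([ 0.00484964, -0.33262868,  1.36811623])}
side {'vfov': 55.690509196361326, 'cx': 323.1199165299893, 'cy': 239.17824324211682, 'R': array([[-0.35024253,  0.93652871,  0.01562519],
       [ 0.67118949,  0.26257694, -0.69322292],
       [-0.65332598, -0.23230868, -0.72055384]]), 't': array([ 0.1673259 , -0.28949987,  1.50106498])}
wrist {'vfov': 62.63771015500936, 'cx': 322.240686580733, 'cy': 247.98585457749073, 'T_tool_cam': array([[ 3.05561356e-05, -9.47229725e-01, -3.20555528e-01,
         8.36104474e-02],
       [ 9.99999510e-01, -2.88210113e-04,  9.46972615e-04,
        -2.05560664e-04],
       [-9.89387955e-04, -3.20555400e-01,  9.47229253e-01,
        -1.42325876e-01],
       [ 0.00000000e+00,  0.00000000e+00,  0.00000000e+00,
         1.00000000e+00]])}
```

View pics/scene0.png

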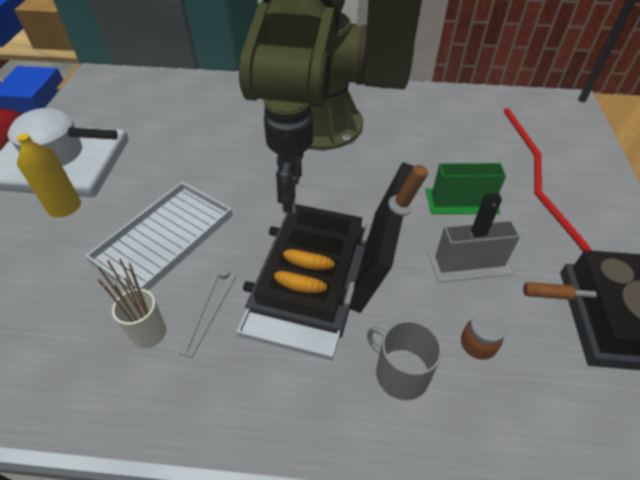

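View pics/side0.png

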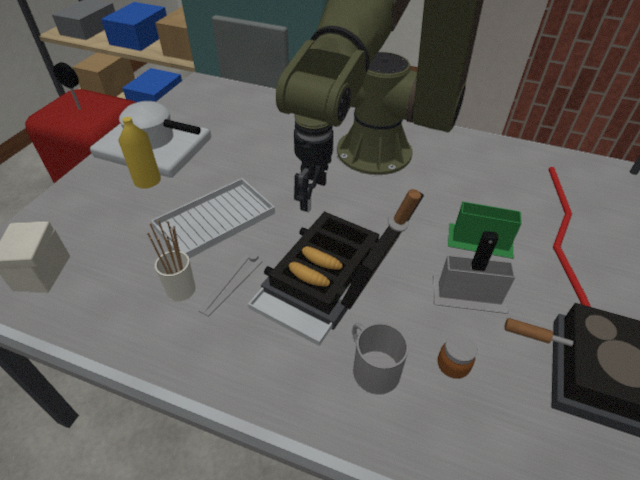

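View pics/wrist0.png

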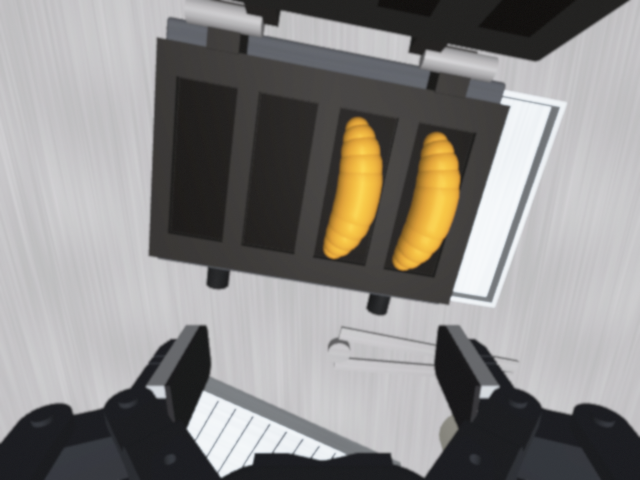

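```bash
cat > h.py <<'E'
from workcell import env
import numpy as np, cv2
from scipy.spatial.transform import Rotation as Rn
def cam(n,s=None):
    c=env.calibration(n); f=240/np.tan(np.radians(c['vfov'])/2)
    K=np.array([[f,0,c['cx']],[0,f,c['cy']],[0,0,1]])
    if n=='wrist':
        s=s or env.sense(); T=np.eye(4); T[:3,:3]=Rn.from_rotvec(s['ee_rot']).as_matrix(); T[:3,3]=s['tool_pos']
        M=T@np.array(c['T_tool_cam']); R=M[:3,:3].T; t=-R@M[:3,3]
    else: R,t=np.array(c['R']),np.array(c['t'])
    return K,R,t
def ray(C,p):
    K,R,t=C; d=R.T@np.linalg.solve(K,[p[0],p[1],1.]); return -R.T@t,d
def onz(C,p,z):
    o,d=ray(C,p); return o+d*(z-o[2])/d[2]
def tri(C1,p1,C2,p2):
    o1,d1=ray(C1,p1);o2,d2=ray(C2,p2)
    A=np.stack([d1,-d2],1); s=np.linalg.lstsq(A,o2-o1,rcond=None)[0]
    a=o1+d1*s[0];b=o2+d2*s[1]; return (a+b)/2,np.linalg.norm(a-b)
def proj(C,X):
    K,R,t=C; q=K@(R@np.asarray(X)+t); return q[:2]/q[2]
def st():
    s=env.sense(); print('t%.2f'%s['clock'],np.round(s['tool_pos']*1000,1),'yaw',np.round(np.degrees(np.arctan2(*Rn.from_rotvec(s['ee_rot']).as_matrix()[[1,0],1])),2),'F',np.round(s['ft_force'],1),'w',round(s['gripper_width']*85.4,1)); return s
E
python3 - <<'E'
from h import *
st()
for n,b in dict(scene=[(60,160,260,320),(220,140,440,360),(410,140,540,300)],side=[(130,160,290,280),(230,180,430,350),(420,190,530,320)]).items():
    im=cv2.imread(f'pics/{n}0.png')
    for i,(a,c,d,e) in enumerate(b):
        k=min(800//(d-a),600//(e-c)); cv2.imwrite(f'pics/{n}_c{i}.png',cv2.resize(im[c:e,a:d],None,fx=k,fy=k,interpolation=cv2.INTER_CUBIC)); print(n,i,k)
C=cam('wrist')
P=[onz(C,p,.075) for p in [(157,38),(150,255),(450,303),(510,103)]]
P=np.array(P);print(P.round(4),np.linalg.norm(P-np.roll(P,-1,0),axis=1).round(4),P.mean(0))
# cakes by colour
im=cv2.imread('pics/wrist0.png');h=cv2.cvtColor(im,cv2.COLOR_BGR2HSV)
m=cv2.inRange(h,(10,150,120),(35,255,255)); 
for c in cv2.findContours(m,0,1)[0]:
    if cv2.contourArea(c)<2000: continue
    (u,v),_,a=cv2.minAreaRect(c); M=cv2.moments(c);u2,v2=M['m10']/M['m00'],M['m01']/M['m00']
    print('cake',(u,v,a),(u2,v2),onz(C,(u,v),.084),onz(C,(u2,v2),.084))
E
```

```text
t0.15 [549.8   0.  230.9] yaw 0.0 F [ 0.5  0.5 -0. ] w 85.4
scene 0 3
scene 1 2
scene 2 3
side 0 5
side 1 3
side 2 4
[[ 0.4381  0.1326  0.075 ]
 [ 0.4115 -0.0232  0.075 ]
 [ 0.6568 -0.0659  0.075 ]
 [ 0.6831  0.0914  0.075 ]] [0.1581 0.249  0.1595 0.2485] [0.54736791 0.03371735 0.075     ]
cake (432.04595947265625, 204.41160583496094, 15.212583541870117) (430.10937449122457, 203.72208654879358) [0.63172734 0.02009517 0.084     ] [0.63023645 0.02061841 0.084     ]
cake (357.2696838378906, 189.720703125, 10.684910774230957) (354.8353800307823, 189.68539804171988) [0.57561983 0.03111516 0.084     ] [0.57382466 0.0311413  0.084     ]
```

View pics/scene_c0.png

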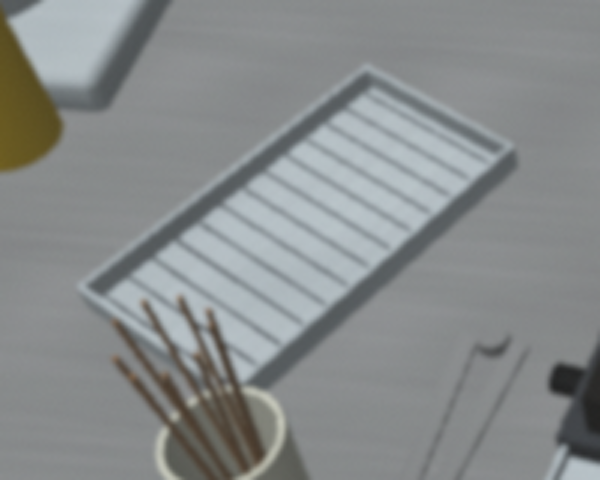

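View pics/scene_c2.png

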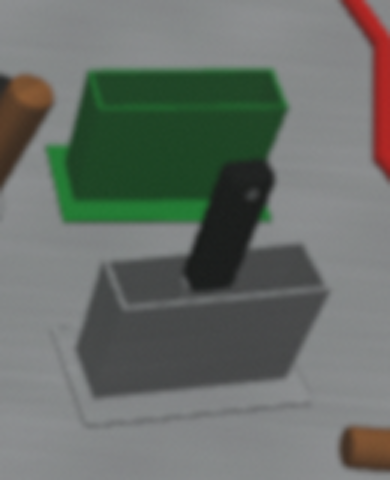

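View pics/side_c2.png

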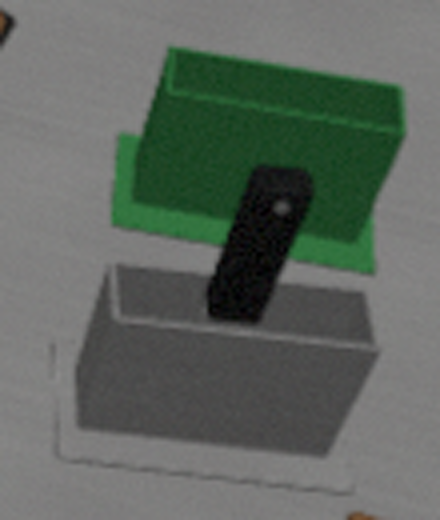

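View pics/side_c1.png

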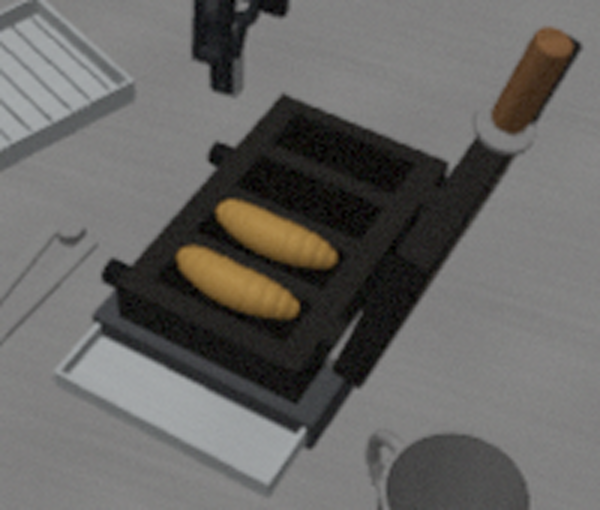

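View pics/scene_c1.png

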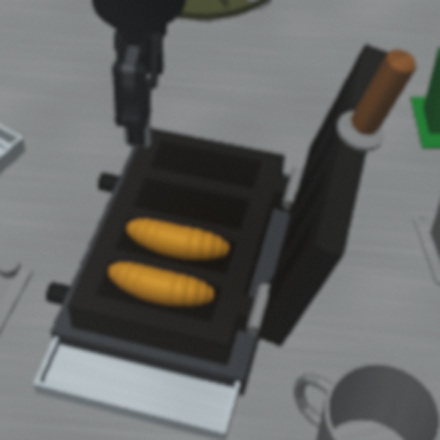

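```bash
python3 - <<'E'
from h import *
S,D=cam('scene'),cam('side')
def quad(C,ps,z):
    P=np.array([onz(C,p,z) for p in ps]); print(P[:,:2].round(4).tolist(),np.linalg.norm(P-np.roll(P,-1,0),axis=1).round(4),'mean',P.mean(0)[:2].round(4)); return P
P=quad(S,[(182.3,182),(231.7,209.3),(87.7,256)],.025)
e=P[2]-P[0]; w=P[1]-P[0]; print('tray c',(P[1]+P[2])/2,'long ang',np.degrees(np.arctan2(e[1],e[0])),'w',np.degrees(np.arctan2(w[1],w[0])))
for C,ps in ((S,[(444.7,227.7),(511,221.7),(519.7,237),(451.7,242.7)]),(D,[(448,256.3),(511.3,262.5),(514.5,277.5),(449.5,269.5)])):
    P=quad(C,ps,.105)
    for a,b in((0,1),(3,2),(0,3),(1,2)): v=P[b]-P[a];print(np.degrees(np.arctan2(v[1],v[0])).round(1),end=' ')
    print()
print('scr top',tri(S,(410+248/3,140+172/3),D,(420+281/4,190+180/4)),'hole',tri(S,(410+252/3,140+193/3),D,(420+282/4,190+207/4)))
print('handle tip',tri(S,(421.5,172.5),D,(415.3,194)),'base',tri(S,(405,202.5),D,(400.7,220)))
# predicted lid handle
a=np.radians(-9.75);Rz=Rn.from_euler('z',a).as_matrix();c=np.array([.5474,.0337,0])
for th in (1.65,1.75,1.85,1.9):
    r=lambda d,o: c+Rz@[0,.1-d*np.cos(th)+o*np.sin(th),.0755+d*np.sin(th)+o*np.cos(th)]
    print(th,r(.238,.0125).round(4),r(.278,.0125).round(4),proj(S,r(.278,.0125)),proj(D,r(.278,.0125)))
E
```

```text
[[0.3137, -0.3202], [0.3952, -0.1758], [0.5647, -0.4574]] [0.1658 0.3286 0.286 ] mean [ 0.4245 -0.3178]
tray c [ 0.47995476 -0.31659375  0.025     ] long ang -28.658069951229724 w 60.555822078359625
[[0.479, 0.3022], [0.4484, 0.4417], [0.4897, 0.452], [0.5185, 0.3131]] [0.1427 0.0426 0.1419 0.041 ] mean [0.4839 0.3773]
102.3 101.7 15.3 14.1 
[[0.4791, 0.3045], [0.4456, 0.4424], [0.4885, 0.4526], [0.5176, 0.3144]] [0.142  0.0441 0.1412 0.0397] mean [0.4827 0.3785]
103.7 101.9 14.4 13.3 
scr top (array([0.47909998, 0.37309136, 0.20003248]), np.float64(0.000363408499551539)) hole (array([0.48662356, 0.37759407, 0.18880797]), np.float64(0.00011338853436282995))
handle tip (array([0.58046756, 0.21118432, 0.34036281]), np.float64(0.004043751176767217)) base (array([0.5834373 , 0.19469765, 0.27370587]), np.float64(0.0011310437802998685))
1.65 [0.5696 0.1631 0.3118] [0.5702 0.1662 0.3516] [393.52914871 159.43588701] [393.06248392 181.1069349 ]
1.75 [0.5736 0.1862 0.3075] [0.5748 0.1932 0.3468] [410.64774959 164.88680252] [406.45262491 188.10682876]
1.85 [0.5775 0.2087 0.3008] [0.5793 0.2196 0.3393] [427.10493534 171.60612818] [419.46210145 196.22658644]
1.9 [0.5794 0.2197 0.2967] [0.5816 0.2325 0.3345] [434.98834677 175.4012043 ] [425.74912932 200.66664094]
```

```bash
python3 -m inch '[[[46,28,7,0,-5],[46,28,7,-20,-4.75],[46,27,6,-40,0],[46,0,0,-40,0],[46,0,0,0,0]]]'
```

```text
clock: 0.65
tool_pos: [0.6305, 0.0202, 0.1251]
ee_rot: [-2.397, -2.02, 0.012]
ft_force: [0.4, -0.6, 0.1]
gripper_width: 0.535
```

```bash
python3 - <<'E'
from h import *
s=st(); im=env.capture('wrist'); cv2.imwrite('pics/w1.png',im[:,:,::-1]); 
E
```

```text
t0.65 [630.5  20.2 125.1] yaw -9.74 F [ 0.4 -0.6  0.1] w 45.7
```

View pics/w1.png

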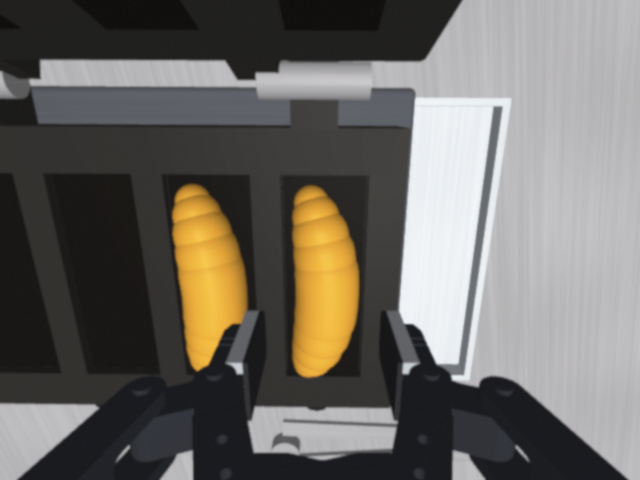

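```bash
python3 -m inch '[[[46,2,-1,-25,0],[46,0,0,-18,0],[46,0,0,0,0]]]'
```

```text
clock: 1.0
tool_pos: [0.6347, 0.0188, 0.0889]
ee_rot: [-2.402, -2.024, 0.001]
ft_force: [0.1, 1.1, 0.1]
gripper_width: 0.536
```

```bash
python3 -m inch '[[[46,0,0,0,0],[46,0,0,0,0]]]'; python3 -m inch '[[[46,0,0,0,0]]]'
```

```text
clock: 1.2
tool_pos: [0.6359, 0.0189, 0.0909]
ee_rot: [2.401, 2.023, 0.004]
ft_force: [1.2, 0.2, -0.2]
gripper_width: 0.539
clock: 1.3
tool_pos: [0.6356, 0.019, 0.09]
ee_rot: [2.401, 2.024, 0.003]
ft_force: [-0.5, 0.3, 0.3]
gripper_width: 0.542
```

```bash
python3 -m inch '[[[46,-2,0,-8,0],[46,0,0,-5,0],[46,0,0,0,0],[46,0,0,0,0]]]';  python3 -m inch '[[[20,0,0,0,0],[20,0,0,0,0],[20,0,0,0,0],[20,0,0,0,0]]]'; python3 - <<'E'
from h import *
s=st(); im=env.capture('wrist'); cv2.imwrite('pics/w2.png',im[:,:,::-1]); 
E
```

```text
clock: 1.7
tool_pos: [0.6329, 0.019, 0.075]
ee_rot: [-2.402, -2.024, 0.001]
ft_force: [0.3, 0.1, 0.1]
gripper_width: 0.539
clock: 2.1
tool_pos: [0.6332, 0.019, 0.0757]
ee_rot: [2.402, 2.024, 0.001]
ft_force: [-0.4, -0.1, 3.2]
gripper_width: 0.361
t2.10 [633.2  19.   75.7] yaw -9.75 F [-0.4 -0.1  3.2] w 30.8
```

View pics/w2.png

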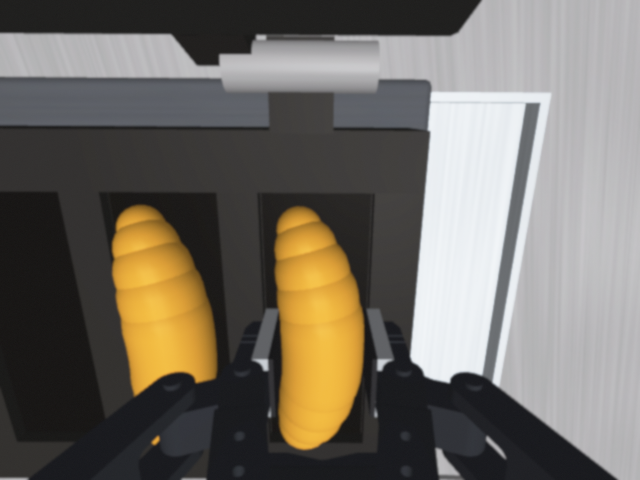

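```bash
python3 -m inch '[[[20,0,0,25,0],[20,0,0,35,0],[20,0,0,40,0],[20,0,0,0,0]]]'; python3 - <<'E'
from h import *
st(); S,D=cam('scene'),cam('side')
print(onz(S,(135,303),.1),onz(D,(172,262),.1),[onz(S,p,.21).round(3) for p in ((98,278),(125,262),(131,270))])
E
```

```text
clock: 2.55
tool_pos: [0.6348, 0.019, 0.1809]
ee_rot: [2.398, 2.021, 0.01]
ft_force: [0.4, -0.8, 0.0]
gripper_width: 0.362
t2.55 [634.8  19.  180.9] yaw -9.75 F [ 0.4 -0.8  0. ] w 30.9
[ 0.7153964  -0.27291053  0.1       ] [ 0.71876221 -0.27497213  0.1       ] [array([ 0.74 , -0.291,  0.21 ]), array([ 0.704, -0.26 ,  0.21 ]), array([ 0.719, -0.244,  0.21 ])]
```

```bash
python3 -m inch '[[[20,-18,-42,0,-5],[20,-18,-43,0,-5],[20,-18,-42,0,-5],[20,-18,-43,0,-4.25],[20,-18,-43,0,0],[20,-18,-43,0,0],[20,-18,-43,0,0],[20,-18,-42,0,0]]]';python3 -m inch '[[[20,0,0,0,0],[20,0,0,0,0],[20,0,0,0,0]]]'; python3 - <<'E'
from h import *
s=st(); im=env.capture('wrist'); cv2.imwrite('pics/w3.png',im[:,:,::-1]); im=env.capture('scene'); cv2.imwrite('pics/s3.png',im[:,:,::-1]);
E
```

```text
clock: 3.35
tool_pos: [0.4877, -0.3235, 0.1745]
ee_rot: [-2.706, -1.594, 0.001]
ft_force: [1.3, -0.2, 0.4]
gripper_width: 0.366
clock: 3.65
tool_pos: [0.4892, -0.3212, 0.1748]
ee_rot: [-2.706, -1.595, 0.0]
ft_force: [0.5, 0.9, -0.3]
gripper_width: 0.359
t3.65 [ 489.2 -321.2  174.8] yaw -28.96 F [ 0.5  0.9 -0.3] w 30.7
```

View pics/w3.png

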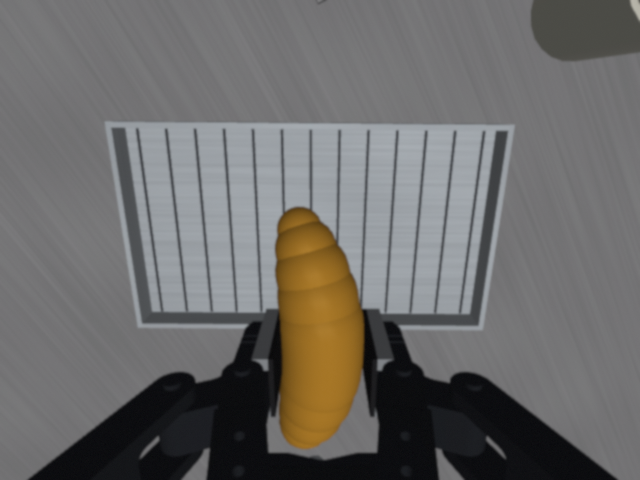

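View pics/s3.png

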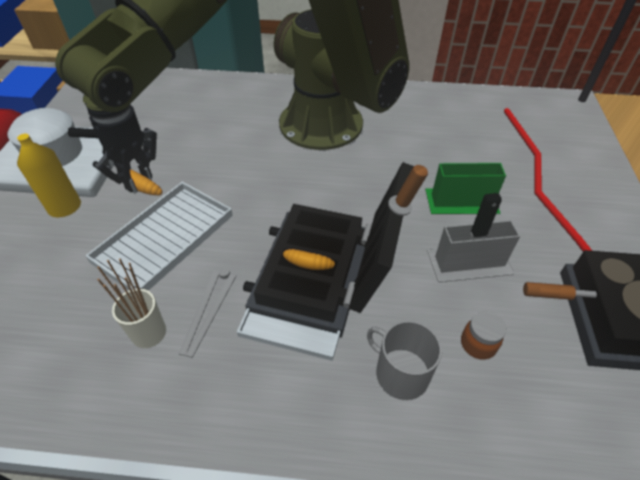

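```bash
python3 - <<'E'
from h import *
s=st(); C=cam('wrist',s)
P=np.array([onz(C,p,.025) for p in ((107,122),(513,124),(484,328),(140,328))]);print(P.round(4),np.linalg.norm(P-np.roll(P,-1,0),axis=1),P.mean(0))
v=P[1]-P[0];print(np.degrees(np.arctan2(v[1],v[0])))
S=cam('scene'); print(proj(S,s['tool_pos']))
E
```

```text
t3.75 [ 489.5 -320.9  175.1] yaw -28.91 F [-0.9 -0.5 -1. ] w 30.9
[[ 0.3939 -0.1785  0.025 ]
 [ 0.6445 -0.3184  0.025 ]
 [ 0.5662 -0.462   0.025 ]
 [ 0.3133 -0.3223  0.025 ]] [0.28694748 0.16353625 0.28896813 0.16485075] [ 0.47947992 -0.32028324  0.025     ]
-29.17986741725926
[140.3669541  186.10783793]
```

```bash
python3 -m inch '[[[20,0,0,-45,0],[20,0,0,-45,0],[20,0,0,-40,0],[20,0,0,-20,0],[20,0,0,-9,0],[20,0,0,0,0],[20,0,0,0,0]]]'; python3 -m inch '[[[20,0,0,-3,0],[20,0,0,0,0],[20,0,0,0,0]]]'
```

```text
clock: 4.45
tool_pos: [0.4898, -0.3221, 0.0176]
ee_rot: [2.705, 1.594, 0.001]
ft_force: [-0.5, 0.2, -0.8]
gripper_width: 0.357
clock: 4.75
tool_pos: [0.4892, -0.3221, 0.0138]
ee_rot: [2.706, 1.594, 0.0]
ft_force: [-0.2, -0.3, -0.8]
gripper_width: 0.36
```

```bash
python3 -m inch '[[[20,0,0,-2,0],[20,0,0,0,0],[50,0,0,0,0],[50,0,0,0,0],[50,0,0,0,0]]]'; python3 -m inch '[[[50,0,0,40,0],[50,0,0,45,0],[50,0,0,45,0],[46,0,0,34,0],[46,0,0,0,0]]]'; python3 - <<'E'
from h import *
s=st(); im=env.capture('wrist'); cv2.imwrite('pics/w4.png',im[:,:,::-1])
E
```

```text
clock: 5.25
tool_pos: [0.489, -0.322, 0.0113]
ee_rot: [2.707, 1.594, 0.0]
ft_force: [-0.6, -0.3, -0.2]
gripper_width: 0.588
clock: 5.75
tool_pos: [0.4905, -0.323, 0.1807]
ee_rot: [2.7, 1.591, 0.005]
ft_force: [-0.1, -0.4, -0.7]
gripper_width: 0.541
t5.75 [ 490.5 -323.   180.7] yaw -29.0 F [-0.1 -0.4 -0.7] w 46.2
```

View pics/w4.png

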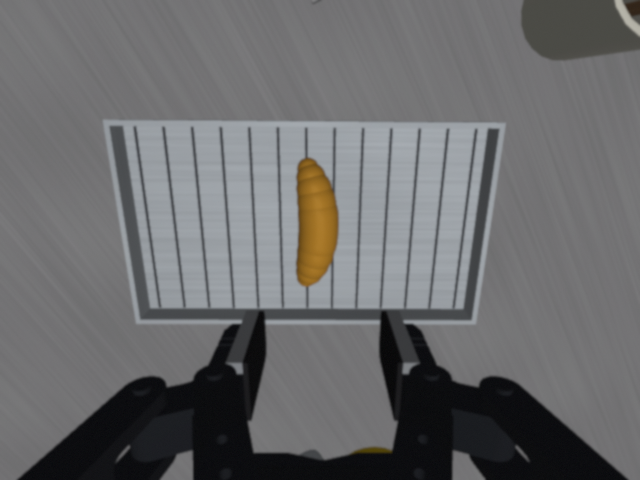

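```bash
python3 -m inch '[[[46,11,44,0,5],[46,11,44,0,5],[46,11,44,0,5],[46,11,44,0,4.25],[46,11,44,0,0],[46,11,44,0,0],[46,11,44,-10,0],[46,10,43,-20,0]]]';python3 -m inch '[[[46,0,0,0,0],[46,0,0,0,0],[46,0,0,0,0]]]'; python3 - <<'E'
from h import *
s=st(); im=env.capture('wrist'); cv2.imwrite('pics/w5.png',im[:,:,::-1])
C=cam('wrist',s); m=cv2.inRange(cv2.cvtColor(im,cv2.COLOR_RGB2HSV),(10,150,120),(35,255,255))
for c in cv2.findContours(m,0,1)[0]:
    if cv2.contourArea(c)<2000: continue
    (u,v),_,a=cv2.minAreaRect(c); print((u,v),a,onz(C,(u,v),.084))
E
```

```text
clock: 6.6
tool_pos: [0.5763, 0.0309, 0.1447]
ee_rot: [2.402, 2.024, 0.001]
ft_force: [0.0, -0.8, -0.4]
gripper_width: 0.542
clock: 6.9
tool_pos: [0.5758, 0.0281, 0.145]
ee_rot: [-2.403, -2.024, 0.001]
ft_force: [-0.1, -1.0, 0.1]
gripper_width: 0.538
t6.90 [575.8  28.1 145. ] yaw -9.79 F [-0.1 -1.   0.1] w 45.9
(320.94976806640625, 264.7138671875) 88.8655776977539 [0.57576179 0.03323768 0.084     ]
```

View pics/w5.png

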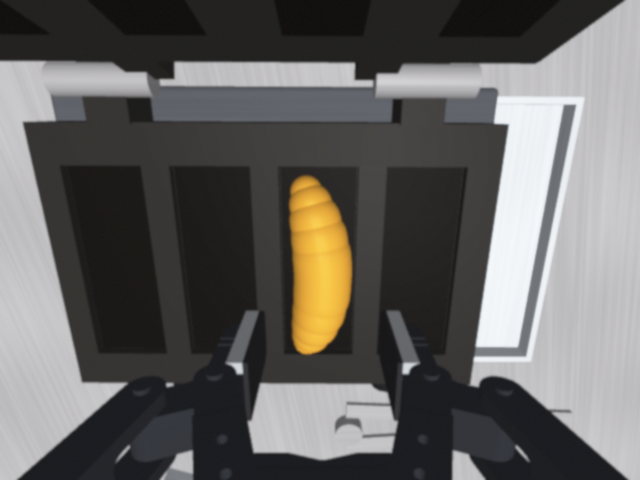

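```bash
python3 -m inch '[[[46,0,2,-35,0],[46,0,0,-20,0],[46,0,0,-10,0],[46,0,0,-4,0],[46,0,0,0,0],[46,0,0,0,0]]]';  python3 -m inch '[[[20,0,0,0,0],[20,0,0,0,0],[20,0,0,0,0],[20,0,0,0,0]]]'; python3 -m inch '[[[20,0,0,25,0],[20,0,0,35,0],[20,0,0,40,0],[20,0,0,0,0]]]'
```

```text
clock: 7.55
tool_pos: [0.5765, 0.0308, 0.0774]
ee_rot: [2.402, 2.024, 0.002]
ft_force: [-0.2, -0.2, -0.5]
gripper_width: 0.541
clock: 7.95
tool_pos: [0.5766, 0.031, 0.0775]
ee_rot: [2.401, 2.024, 0.002]
ft_force: [0.2, -0.5, 6.9]
gripper_width: 0.362
clock: 8.35
tool_pos: [0.578, 0.031, 0.1821]
ee_rot: [2.398, 2.021, 0.011]
ft_force: [0.0, -0.3, 0.2]
gripper_width: 0.36
```

```bash
python3 -m inch '[[[20,-19,-40,0,-5],[20,-19,-40,0,-5],[20,-19,-40,0,-5],[20,-19,-40,0,-4.25],[20,-19,-40,0,0],[20,-19,-40,0,0],[20,-19,-40,0,0],[20,-20,-39,0,0]]]';python3 -m inch '[[[20,0,0,0,0],[20,0,0,0,0],[20,0,0,0,0]]]'; python3 - <<'E'
from h import *
s=st(); im=env.capture('wrist'); cv2.imwrite('pics/w6.png',im[:,:,::-1])
E
```

```text
clock: 9.15
tool_pos: [0.4219, -0.2894, 0.1762]
ee_rot: [2.707, 1.594, 0.0]
ft_force: [0.9, -0.7, -0.4]
gripper_width: 0.361
clock: 9.45
tool_pos: [0.4233, -0.2872, 0.1761]
ee_rot: [-2.706, -1.595, -0.0]
ft_force: [0.5, 0.2, -1.1]
gripper_width: 0.363
t9.45 [ 423.3 -287.2  176.1] yaw -28.96 F [ 0.5  0.2 -1.1] w 31.0
```

View pics/w6.png

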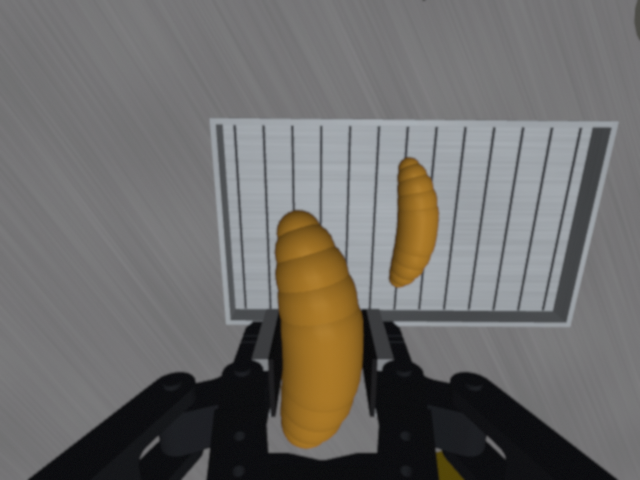

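```bash
python3 -m inch '[[[20,0,0,-45,0],[20,0,0,-45,0],[20,0,0,-40,0],[20,0,0,-20,0],[20,0,0,-12,0],[20,0,0,-3,0],[20,0,0,0,0],[20,0,0,0,0]]]'; python3 -m inch '[[[50,0,0,0,0],[50,0,0,0,0],[50,0,0,0,0]]]';  python3 -m inch '[[[50,0,0,40,0],[50,0,0,45,0],[40,0,0,45,0],[10,0,0,40,0],[0,0,0,40,0],[0,0,0,40,0],[0,0,0,0,0]]]';python3 - <<'E'
from h import *
s=st(); im=env.capture('wrist'); cv2.imwrite('pics/w7.png',im[:,:,::-1])
im=env.capture('side'); cv2.imwrite('pics/d7.png',im[:,:,::-1])
E
```

```text
clock: 10.3
tool_pos: [0.4238, -0.2878, 0.012]
ee_rot: [2.705, 1.595, 0.001]
ft_force: [0.0, 0.9, -1.5]
gripper_width: 0.36
clock: 10.6
tool_pos: [0.4231, -0.288, 0.0114]
ee_rot: [2.707, 1.595, 0.0]
ft_force: [-0.7, -0.3, -0.3]
gripper_width: 0.587
clock: 11.3
tool_pos: [0.4241, -0.2889, 0.2667]
ee_rot: [2.7, 1.59, 0.005]
ft_force: [0.3, -0.2, -0.1]
gripper_width: 0.006
t11.30 [ 424.1 -288.9  266.7] yaw -29.0 F [ 0.3 -0.2 -0.1] w 0.5
```

View pics/w7.png

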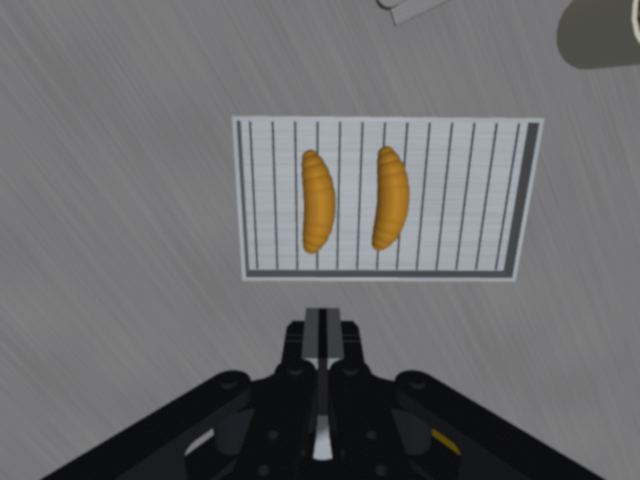

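View pics/d7.png

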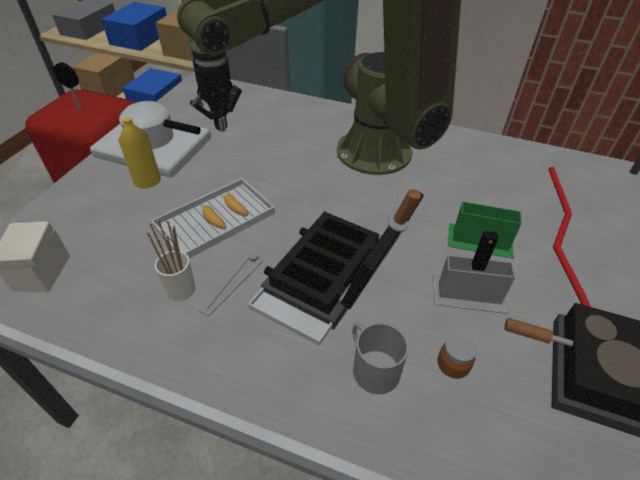

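```bash
python3 -m inch '[[[0,5,10,46,5],[0,5,10,46,5],[0,5,10,46,5],[0,13,45,0,4.25],[0,13,46,0,0],[0,13,46,0,0],[0,13,46,0,0],[0,13,46,0,0]]]';python3 -m inch '[[[0,14,46,0,0],[0,14,46,0,0],[0,14,46,0,0],[0,14,46,0,0],[0,14,46,0,0],[0,14,46,0,0],[0,14,46,0,0],[0,0,18,0,0]]]';python3 -m inch '[[[0,0,0,0,0],[0,0,0,0,0]]]'; python3 - <<'E'
from h import *
s=st(); im=env.capture('side'); cv2.imwrite('pics/d8.png',im[:,:,::-1])
E
```

```text
clock: 12.2
tool_pos: [0.5031, -0.0271, 0.3977]
ee_rot: [-2.401, -2.023, 0.002]
ft_force: [0.9, -0.6, 0.4]
gripper_width: -0.002
clock: 13.0
tool_pos: [0.6014, 0.3148, 0.3949]
ee_rot: [-2.398, -2.026, 0.008]
ft_force: [-1.0, 0.0, -0.7]
gripper_width: 0.003
clock: 13.2
tool_pos: [0.6011, 0.3108, 0.3976]
ee_rot: [-2.402, -2.025, 0.004]
ft_force: [0.3, -0.8, -0.6]
gripper_width: -0.002
t13.20 [601.1 310.8 397.6] yaw -9.73 F [ 0.3 -0.8 -0.6] w -0.1
```

View pics/d8.png

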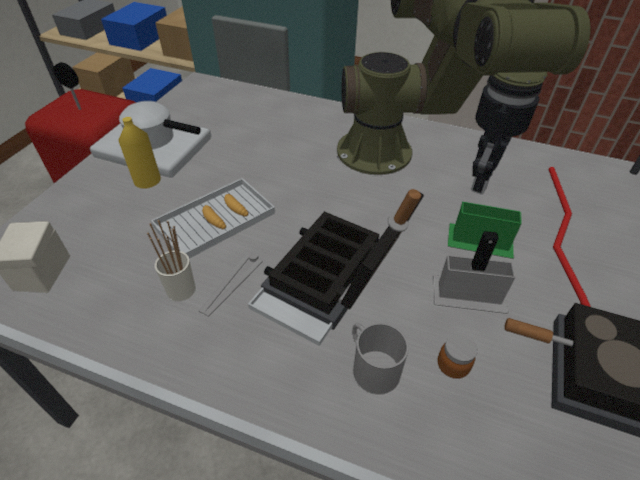

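```bash
python3 -m inch '[[[0,-6,0,-45,0],[0,0,0,-45,0],[0,0,0,-9,0],[0,-4,-20,0,0],[0,-4,-20,0,0],[0,0,0,0,0],[0,0,0,0,0]]]'; python3 - <<'E'
from h import *
s=st(); im=env.capture('scene'); cv2.imwrite('pics/s9.png',cv2.resize(im[120:360,250:570,::-1],None,fx=2.5,fy=2.5,interpolation=cv2.INTER_CUBIC))
E
```

```text
clock: 13.95
tool_pos: [0.5875, 0.2705, 0.3022]
ee_rot: [2.403, 2.023, 0.003]
ft_force: [-0.2, -0.3, -0.4]
gripper_width: 0.001
t13.95 [587.5 270.5 302.2] yaw -9.82 F [-0.2 -0.3 -0.4] w 0.1
```

View pics/s9.png

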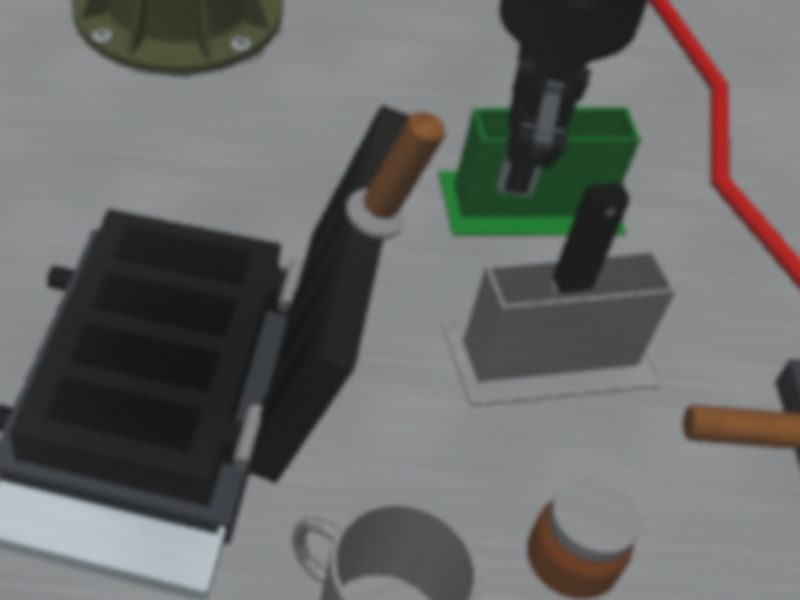

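```bash
python3 -m inch '[[[0,-3,-18,0,0],[0,-3,-18,0,0],[0,-2,-12,0,0],[0,-2,-10,0,0]]]';python3 -m inch '[[[0,-2,-10,1,0],[0,-2,-12,1,0],[0,-2,-12,1,0],[0,-2,-12,1,0]]]'
```

```text
clock: 14.4
tool_pos: [0.5778, 0.2146, 0.3044]
ee_rot: [2.4, 2.026, 0.013]
ft_force: [2.0, 15.2, 31.0]
gripper_width: -0.003
clock: 14.8
tool_pos: [0.5693, 0.1677, 0.3051]
ee_rot: [2.401, 2.026, 0.003]
ft_force: [2.1, 4.5, -0.5]
gripper_width: -0.001
```

```bash
python3 -m inch '[[[0,-3,-15,0,0],[0,-3,-15,0,0],[0,-3,-15,0,0],[0,-2,-15,0,0]]]';python3 -m inch '[[[0,-3,-17,-2,0],[0,-3,-17,-3,0],[0,-3,-16,-5,0],[0,-2,-16,-7,0]]]'; python3 - <<'E'
from h import *
s=st(); im=env.capture('side'); cv2.imwrite('pics/d10.png',cv2.resize(im[140:380,200:520,::-1],None,fx=2.5,fy=2.5,interpolation=cv2.INTER_CUBIC))
E
```

```text
clock: 15.2
tool_pos: [0.5581, 0.1075, 0.3046]
ee_rot: [-2.401, -2.025, -0.002]
ft_force: [-1.2, 5.7, -1.6]
gripper_width: 0.001
clock: 15.6
tool_pos: [0.5469, 0.0403, 0.2873]
ee_rot: [2.402, 2.025, 0.001]
ft_force: [-1.5, 3.6, 1.6]
gripper_width: -0.001
t15.60 [546.9  40.3 287.3] yaw -9.73 F [-1.5  3.6  1.6] w -0.1
```

View pics/d10.png

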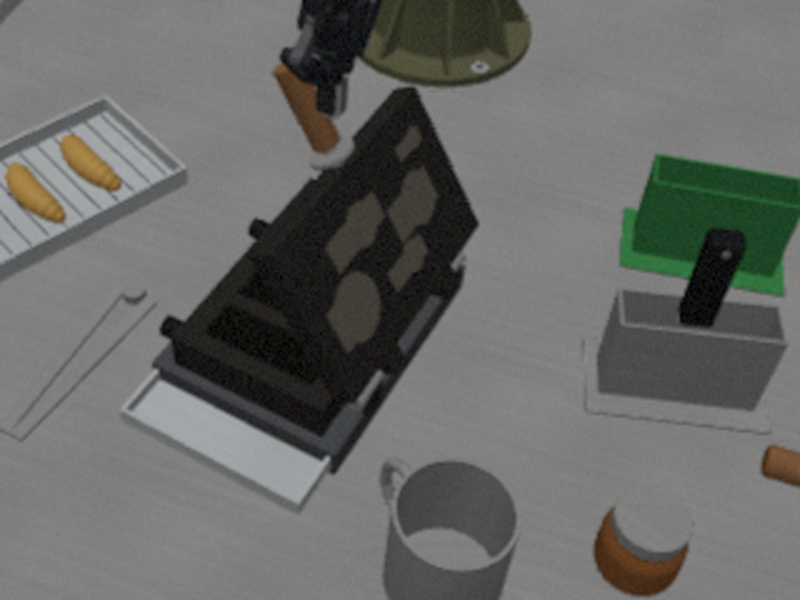

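```bash
python3 -m inch '[[[0,-3,-16,-8,0],[0,-3,-15,-10,0],[0,-2,-13,-11,0],[0,-2,-13,-12,0]]]';python3 -m inch '[[[0,-2,-13,-13,0],[0,-2,-12,-14,0],[0,-2,-9,-14,0],[0,-1,-8,-15,0]]]';python3 -m inch '[[[0,-1,-6,-14,0],[0,-1,-6,-14,0],[0,-1,-6,-15,0],[0,-1,-4,-15,0]]]'
```

```text
clock: 16.05
tool_pos: [0.5368, -0.0172, 0.2456]
ee_rot: [2.402, 2.024, -0.0]
ft_force: [-0.2, 0.1, 3.4]
gripper_width: 0.005
clock: 16.45
tool_pos: [0.5296, -0.0592, 0.189]
ee_rot: [-2.403, -2.024, 0.001]
ft_force: [-0.5, -0.9, 3.4]
gripper_width: 0.005
clock: 16.85
tool_pos: [0.5255, -0.081, 0.1308]
ee_rot: [-2.402, -2.024, 0.001]
ft_force: [1.3, 1.0, 2.1]
gripper_width: 0.003
```

```bash
python3 -m inch '[[[0,-1,-4,-10,0],[0,-1,-4,-10,0],[0,0,0,-5,0],[0,0,0,0,0]]]';python3 -m inch '[[[0,0,0,-3,0],[0,0,0,0,0]]]';python3 -m inch '[[[0,0,0,-2,0],[0,0,0,0,0]]]';python3 -m inch '[[[0,0,0,-2,0],[0,0,0,0,0]]]'
```

```text
clock: 17.25
tool_pos: [0.5237, -0.0881, 0.1066]
ee_rot: [-2.402, -2.024, 0.001]
ft_force: [-0.3, 0.0, 0.1]
gripper_width: -0.0
clock: 17.45
tool_pos: [0.5241, -0.0879, 0.1044]
ee_rot: [2.402, 2.025, 0.0]
ft_force: [-0.1, -0.2, -0.5]
gripper_width: 0.0
clock: 17.65
tool_pos: [0.5241, -0.0879, 0.1023]
ee_rot: [2.402, 2.025, 0.0]
ft_force: [-0.2, 0.5, 0.4]
gripper_width: -0.003
clock: 17.85
tool_pos: [0.5242, -0.088, 0.1009]
ee_rot: [2.402, 2.024, 0.001]
ft_force: [-2.3, 0.3, 7.8]
gripper_width: -0.002
```

```bash
python3 -m inch '[[[0,0,0,-2,0],[0,0,0,0,0],[0,0,0,0,0]]]'; python3 -m inch '[[[0,0,0,-2,0],[0,0,0,0,0],[0,0,0,0,0]]]'
```

```text
clock: 18.15
tool_pos: [0.5245, -0.0881, 0.1007]
ee_rot: [2.401, 2.024, 0.002]
ft_force: [-10.6, 1.9, 28.6]
gripper_width: 0.003
clock: 18.45
tool_pos: [0.5246, -0.0881, 0.1004]
ee_rot: [2.4, 2.023, 0.002]
ft_force: [-23.1, 3.1, 49.3]
gripper_width: 0.008
```

```bash
python3 -m inch '[[[0,0,0,20,0],[0,0,0,46,0],[0,0,0,46,0],[0,0,0,46,0],[0,0,0,46,0],[0,-5,46,40,5],[40,-5,46,0,5],[60,-5,46,0,5]]]';python3 -m inch '[[[60,-5,46,0,5],[60,-5,46,0,3],[60,-5,46,0,0],[60,-5,46,0,0],[60,-5,46,0,0],[60,-5,46,0,0],[60,0,0,0,0],[60,0,0,0,0]]]'; python3 - <<'E'
from h import *
s=st(); im=env.capture('wrist'); cv2.imwrite('pics/w11.png',im[:,:,::-1])
im=env.capture('side'); cv2.imwrite('pics/d11.png',im[:,:,::-1])
E
```

```text
clock: 19.25
tool_pos: [0.5096, 0.0429, 0.3338]
ee_rot: [2.114, 2.323, 0.002]
ft_force: [1.3, -0.7, 0.7]
gripper_width: 0.327
clock: 20.05
tool_pos: [0.4796, 0.3182, 0.3324]
ee_rot: [-1.948, -2.464, 0.001]
ft_force: [0.6, -0.5, -0.0]
gripper_width: 0.704
t20.05 [479.6 318.2 332.4] yaw 13.35 F [ 0.6 -0.5 -0. ] w 60.1
```

View pics/w11.png

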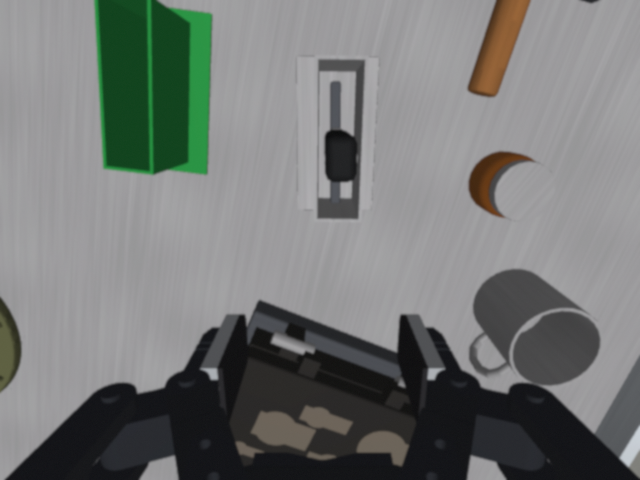

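View pics/d11.png

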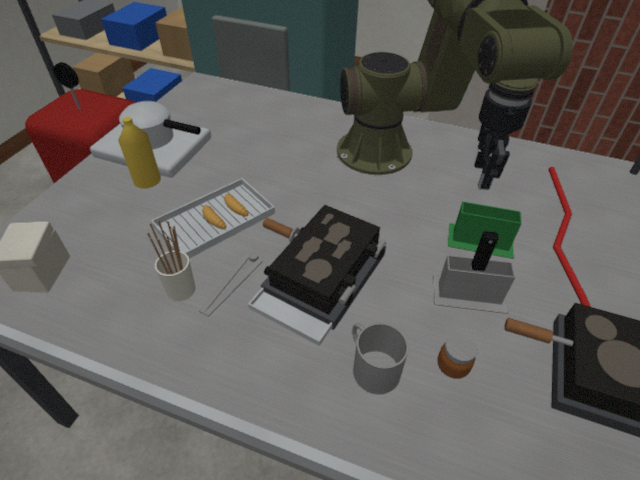

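```bash
python3 - <<'E'
import cv2
im=cv2.imread('pics/w11.png')[40:240,280:400]; cv2.imwrite('pics/w11c.png',cv2.resize(im,None,fx=3,fy=3,interpolation=cv2.INTER_CUBIC))
E
```

```text
(no output)
```

View pics/w11c.png

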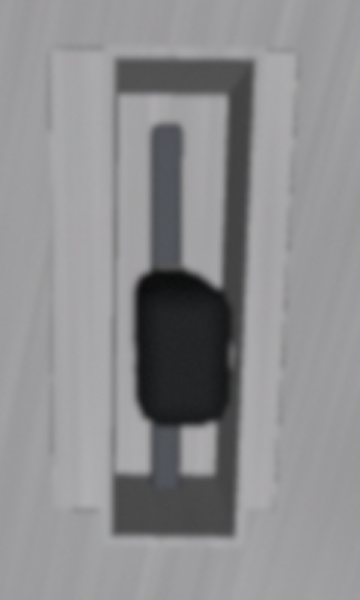

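```bash
python3 - <<'E'
from h import *
s=st(); C=cam('wrist',s)
f=lambda p:(280+p[0]/3,40+p[1]/3)
P=np.array([onz(C,f(p),.105) for p in((106,50),(262,52),(240,540),(107,540))]);print(P.round(4)[:,:2].tolist(),np.linalg.norm(P-np.roll(P,-1,0),axis=1).round(4),P.mean(0))
for a,b in((0,1),(3,2),(3,0),(2,1)): v=P[b]-P[a];print(np.degrees(np.arctan2(v[1],v[0])).round(1),end=' ')
for z in(.059,.071):
    a,b=onz(C,f((167,124)),z),onz(C,f((165,490)),z);v=a-b;print('\nclamp',a,b,np.linalg.norm(v),(a+b)/2,np.degrees(np.arctan2(v[1],v[0])))
for p in((137,290),(228,310),(228,422),(145,420),(186,360)): print(onz(C,f(p),.203).round(4))
print(proj(cam('scene'),[.48,.373,.2]))
E
```

```text
t20.15 [480.1 316.8 332.9] yaw 13.21 F [-0.4 -0.4  0.6] w 60.3
[[0.445, 0.4422], [0.4882, 0.4519], [0.5191, 0.3124], [0.4773, 0.3026]] [0.0443 0.1429 0.0429 0.1433] [0.48240791 0.37726829 0.105     ]
12.6 13.2 103.0 102.5 
clamp [0.46718007 0.43098693 0.059     ] [0.49540846 0.31340598 0.059     ] 0.12092196870686824 [0.48129427 0.37219646 0.059     ] 103.49986111497833

clamp [0.46700193 0.43004351 0.071     ] [0.49441652 0.31585227 0.071     ] 0.11743593701994925 [0.48070922 0.37294789 0.071     ] 103.49986111497834
[0.4667 0.3851 0.203 ]
[0.4874 0.3856 0.203 ]
[0.4938 0.3615 0.203 ]
[0.4751 0.3576 0.203 ]
[0.481  0.3728 0.203 ]
[492.70480681 197.57985242]
```

```bash
python3 -m inch '[[[60,1,28,0,0],[60,0,27.5,0,0],[60,0,0,-45,0],[60,0,0,-45,0],[60,0,0,-20,0],[60,0,0,0,0],[60,0,0,0,0]]]'; python3 - <<'E'
from h import *
s=st(); im=env.capture('wrist'); cv2.imwrite('pics/w12.png',im[:,:,::-1])
E
```

```text
clock: 20.85
tool_pos: [0.4816, 0.3725, 0.2244]
ee_rot: [1.952, 2.461, 0.002]
ft_force: [0.2, 0.4, 0.1]
gripper_width: 0.699
t20.85 [481.6 372.5 224.4] yaw 13.18 F [0.2 0.4 0.1] w 59.7
```

View pics/w12.png

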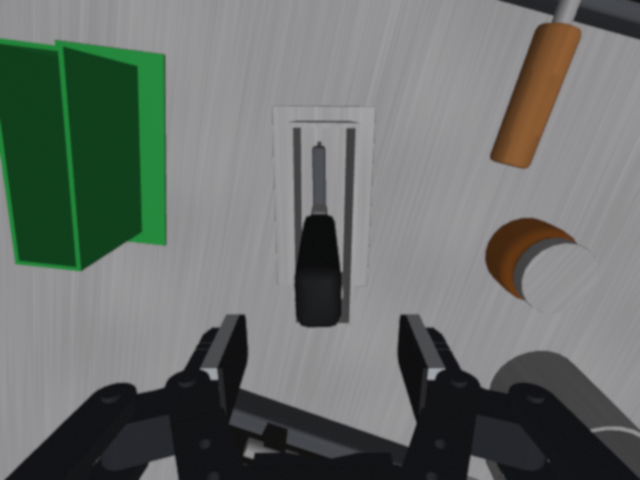

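```bash
python3 -m inch '[[[60,0,0,-35,0],[50,0,0,-30,0],[50,0,0,-12,0],[50,0,0,0,0],[50,0,0,0,0]]]';python3 -m inch '[[[10,0,0,0,0],[10,0,0,0,0],[10,0,0,0,0],[10,0,0,0,0],[10,0,0,0,0],[10,0,0,0,0]]]'
```

```text
clock: 21.4
tool_pos: [0.4817, 0.3735, 0.1481]
ee_rot: [1.95, 2.462, 0.004]
ft_force: [0.2, 0.4, 0.8]
gripper_width: 0.585
clock: 22.0
tool_pos: [0.4814, 0.3735, 0.1475]
ee_rot: [1.95, 2.462, 0.004]
ft_force: [-0.8, -0.1, 6.6]
gripper_width: 0.251
```

```bash
python3 -m inch '[[[10,0,0,20,0],[10,0,0,25,0],[10,0,0,30,0],[10,0,0,30,0],[10,0,0,30,0],[10,0,0,25,0],[10,0,0,0,0],[10,0,0,0,0]]]'; python3 - <<'E'
from h import *
s=st(); 
for n in ('side','scene'):
    im=env.capture(n); cv2.imwrite(f'pics/{n}13.png',cv2.resize(im[120:320,380:580,::-1],None,fx=3,fy=3,interpolation=cv2.INTER_CUBIC))
E
```

```text
clock: 22.8
tool_pos: [0.4808, 0.373, 0.3054]
ee_rot: [-1.95, -2.463, 0.0]
ft_force: [0.3, 0.2, -2.3]
gripper_width: 0.25
t22.80 [480.8 373.  305.4] yaw 13.25 F [ 0.3  0.2 -2.3] w 21.4
```

View pics/side13.png

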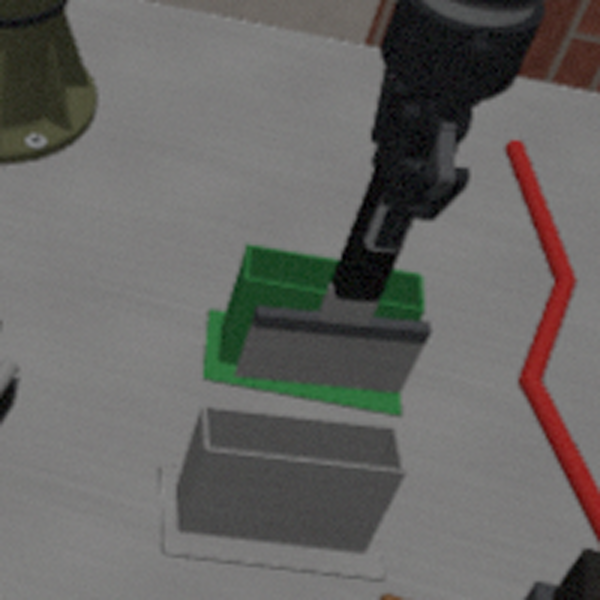

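View pics/scene13.png

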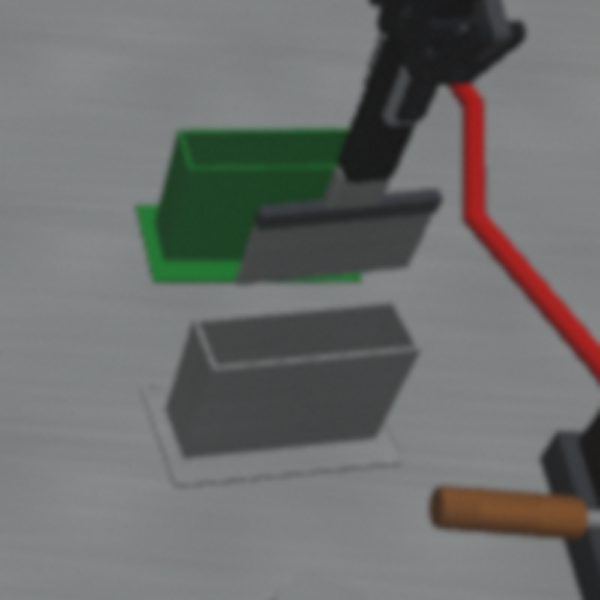

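```bash
python3 - <<'E'
from h import *
S,D=cam('scene'),cam('side'); g=lambda p:(380+p[0]/3,120+p[1]/3)
for a,b in (((238,283),(236,377)),((408,266),(402,392)),((258,222),(254,320)),((440,202),(428,335))):
    print(tri(S,g(a),D,g(b)))
st()
E
```

```text
(array([0.49106896, 0.31853595, 0.15884522]), np.float64(0.0011730184083088414))
(array([0.4608998 , 0.43351023, 0.1565196 ]), np.float64(0.0005087868360189143))
(array([0.49307703, 0.31752792, 0.21729613]), np.float64(0.0006717661562385615))
(array([0.46794927, 0.4314808 , 0.22096535]), np.float64(0.0003744733467248375))
t22.90 [480.6 372.9 304.3] yaw 13.25 F [ 0.1  1.  -2. ] w 21.4
```

```bash
python3 -m inch '[[[10,-7,-40,0,-4],[10,-7,-40,0,-4],[10,-7,-40,0,-4],[10,-7,-40,0,-4],[10,-7,-40,0,-4],[10,-7,-40,0,-3],[10,-6,-40,0,0],[10,-6,-39,0,0]]]';python3 -m inch '[[[10,0,0,0,0],[10,0,0,0,0],[10,0,0,0,0],[10,0,0,-20,0],[10,0,0,-10,0],[10,0,0,0,0],[10,0,0,0,0]]]'; python3 - <<'E'
from h import *
s=st(); 
for n in ('side','scene'):
    im=env.capture(n); cv2.imwrite(f'pics/{n}14.png',cv2.resize(im[140:340,240:440,::-1],None,fx=3,fy=3,interpolation=cv2.INTER_CUBIC))
E
```

```text
clock: 23.7
tool_pos: [0.426, 0.0526, 0.3049]
ee_rot: [-2.401, -2.024, 0.002]
ft_force: [1.7, -0.6, -1.9]
gripper_width: 0.249
clock: 24.4
tool_pos: [0.427, 0.0545, 0.2762]
ee_rot: [-2.401, -2.026, 0.0]
ft_force: [0.5, -0.3, -2.1]
gripper_width: 0.255
t24.40 [427.   54.5 276.2] yaw -9.7 F [ 0.5 -0.3 -2.1] w 21.8
```

View pics/side14.png

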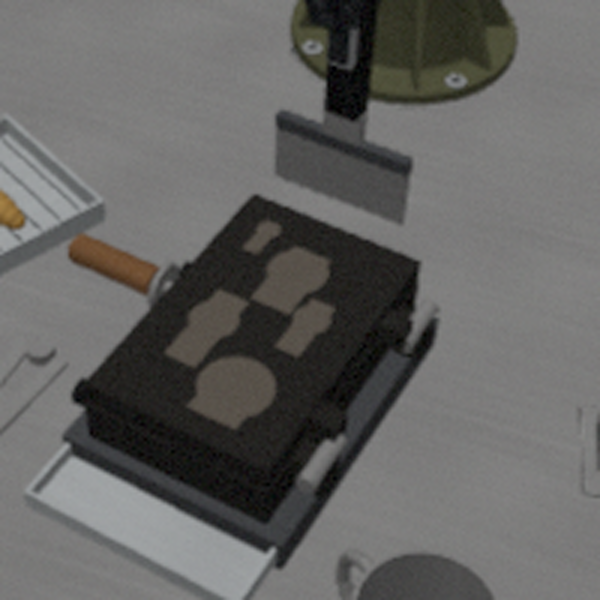

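View pics/scene14.png

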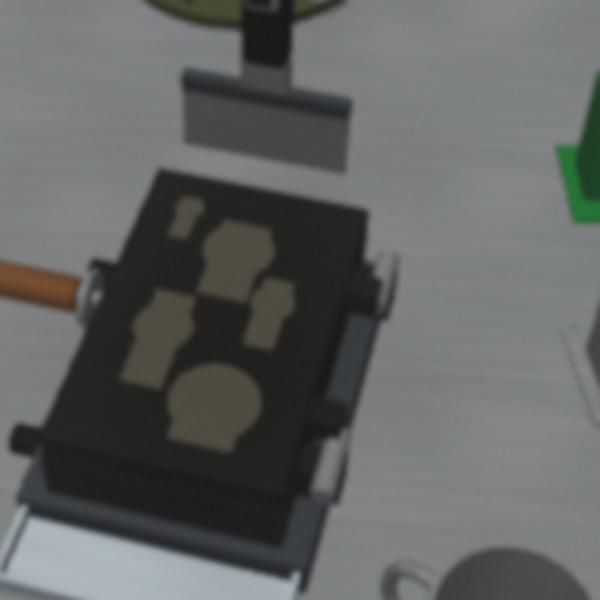

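```bash
python3 - <<'E'
from h import *
S,D=cam('scene'),cam('side'); g=lambda p:(240+p[0]/3,140+p[1]/3)
a=np.radians(-9.75);Rz=Rn.from_euler('z',a).as_matrix();c=np.array([.5474,.0337,0])
loc=lambda X:((Rz.T@(X-c))*1000).round(1)
for C,ps in((S,[(160,170),(368,210),(280,494),(42,444)]),(D,[(258,196),(419,262),(266,468),(84,400)])):
    for p in ps: print(loc(onz(C,g(p),.1005)),end=' ')
    print()
for p,q in (((183,142),(275,175)),((345,171),(404,223))): X,e=tri(S,g(p),D,g(q));print('edge',loc(X),e)
print('tcp',loc(env.sense()['tool_pos']))
E
```

```text
[-121.6  -77.6  100.5] [-122.1   78.5  100.5] [125.7  75.9 100.5] [129.6 -76.  100.5] 
[-123.6  -73.7  100.5] [-122.1   78.7  100.5] [122.4  74.9 100.5] [137.5 -71.  100.5] 
edge [-131.4  -62.2  123.5] 4.458148438033128e-05
edge [-129.8   58.3  127.5] 0.0006471706445275994
tcp [-122.    -0.   276.6]
```

```bash
python3 - <<'E'
from h import *
S,D=cam('scene'),cam('side'); g=lambda p:(240+p[0]/3,140+p[1]/3)
a=np.radians(-9.75);Rz=Rn.from_euler('z',a).as_matrix();c=np.array([.5474,.0337,0])
loc=lambda X:((Rz.T@(X-c))*1000).round(1)
for C,ps in((S,[(183,142),(345,171),(183,71),(352,98)]),(D,[(275,175),(404,223),(276,112),(411,157)])):
    for p,z in zip(ps,(.132,.132,.199,.199)): print(loc(onz(C,g(p),z)),end=' ')
    print()
E
```

```text
[-123.   -59.4  132. ] [-124.8   59.1  132. ] [-122.5  -57.2  199. ] [-126.1   59.5  199. ] 
[-122.8  -57.6  132. ] [-125.7   60.   132. ] [-121.4  -58.1  199. ] [-127.4   57.9  199. ]
```

```bash
python3 -m inch '[[[10,4,-0.7,-10,-1],[10,0,0,-12,0],[10,0,0,-5,0],[10,0,0,0,0],[10,0,0,0,0]]]';python3 -m inch '[[[10,0,0,-1,0],[10,0,0,0,0]]]';python3 -m inch '[[[10,0,0,-1,0],[10,0,0,0,0]]]'
```

```text
clock: 25.0
tool_pos: [0.4309, 0.0534, 0.249]
ee_rot: [-2.42, -2.004, 0.0]
ft_force: [-0.3, 0.2, -1.5]
gripper_width: 0.248
clock: 25.2
tool_pos: [0.431, 0.0534, 0.2482]
ee_rot: [2.42, 2.003, 0.001]
ft_force: [0.4, 1.4, -2.6]
gripper_width: 0.247
clock: 25.4
tool_pos: [0.4309, 0.0534, 0.2469]
ee_rot: [2.42, 2.004, 0.0]
ft_force: [0.3, -0.1, -2.2]
gripper_width: 0.255
```

```bash
python3 -m inch '[[[10,0,0,-1,0],[10,0,0,0,0]]]';python3 -m inch '[[[10,0,0,-0.6,0],[10,0,0,0,0]]]';python3 -m inch '[[[10,0,0,-0.5,0],[10,0,0,0,0]]]'
```

```text
clock: 25.6
tool_pos: [0.4309, 0.0534, 0.2459]
ee_rot: [-2.42, -2.003, 0.0]
ft_force: [0.4, -0.5, -1.9]
gripper_width: 0.249
clock: 25.8
tool_pos: [0.4309, 0.0534, 0.2453]
ee_rot: [-2.42, -2.003, 0.0]
ft_force: [0.6, -0.6, -2.4]
gripper_width: 0.252
clock: 26.0
tool_pos: [0.4309, 0.0534, 0.2448]
ee_rot: [-2.42, -2.004, 0.0]
ft_force: [-0.1, -0.1, -2.7]
gripper_width: 0.253
```

```bash
python3 -m inch '[[[10,0,0,-0.3,0],[10,0,0,0,0]]]'
```

```text
clock: 26.2
tool_pos: [0.4309, 0.0534, 0.2446]
ee_rot: [-2.42, -2.004, 0.0]
ft_force: [-0.1, 0.1, -2.1]
gripper_width: 0.249
```

```bash
python3 -m inch '[[[10,0,0,-0.4,0],[10,0,0,0,0]]]';python3 -m inch '[[[10,0,0,-0.4,0],[10,0,0,0,0]]]';python3 -m inch '[[[10,0,0,-0.4,0],[10,0,0,0,0]]]'
```

```text
clock: 26.4
tool_pos: [0.4309, 0.0534, 0.2443]
ee_rot: [2.42, 2.004, 0.0]
ft_force: [-0.9, 0.5, -1.5]
gripper_width: 0.251
clock: 26.6
tool_pos: [0.431, 0.0533, 0.2442]
ee_rot: [2.419, 2.003, 0.001]
ft_force: [-1.7, -1.1, 3.9]
gripper_width: 0.252
clock: 26.8
tool_pos: [0.4311, 0.0533, 0.2441]
ee_rot: [2.419, 2.003, 0.001]
ft_force: [-1.7, -1.9, 9.6]
gripper_width: 0.25
```

```bash
python3 -m inch '[[[10,0,0,0.3,0],[10,0,0,0,0]]]'
```

```text
clock: 27.0
tool_pos: [0.4311, 0.0533, 0.2442]
ee_rot: [2.419, 2.003, 0.001]
ft_force: [-0.1, -2.1, 6.5]
gripper_width: 0.251
```

```bash
python3 -m inch '[[[10,1,-0.2,0,0],[10,2,-0.3,0,0]]]'
```

```text
clock: 27.2
tool_pos: [0.4338, 0.053, 0.2441]
ee_rot: [-2.42, -2.003, -0.001]
ft_force: [-3.1, 0.6, 6.5]
gripper_width: 0.253
```

```bash
python3 -m inch '[[[10,3,-0.5,0,0],[10,4,-0.7,0,0],[10,4,-0.7,0,0]]]'
```

```text
clock: 27.5
tool_pos: [0.445, 0.0512, 0.2441]
ee_rot: [-2.419, -2.003, -0.001]
ft_force: [-1.9, 0.3, 7.1]
gripper_width: 0.249
```

```bash
python3 -m inch '[[[10,4,-0.7,0,0],[10,4,-0.7,0,0],[10,4,-0.7,0,0]]]'
```

```text
clock: 27.8
tool_pos: [0.457, 0.0491, 0.2441]
ee_rot: [-2.419, -2.003, -0.001]
ft_force: [-2.9, 0.7, 7.1]
gripper_width: 0.248
```

```bash
python3 -m inch '[[[10,4,-0.7,0.1,0],[10,4,-0.7,0,0],[10,4,-0.7,0,0]]]'
```

```text
clock: 28.1
tool_pos: [0.469, 0.047, 0.2441]
ee_rot: [-2.419, -2.003, -0.001]
ft_force: [-2.6, 0.5, 5.7]
gripper_width: 0.248
```

```bash
python3 -m inch '[[[10,4,-0.7,0,0],[10,4,-0.7,0,0],[10,4,-0.7,0,0]]]'
```

```text
clock: 28.4
tool_pos: [0.481, 0.0449, 0.2441]
ee_rot: [-2.419, -2.003, -0.001]
ft_force: [-1.8, 0.7, 6.4]
gripper_width: 0.252
```

```bash
python3 -m inch '[[[10,4,-0.7,0.1,0],[10,4,-0.7,0,0],[10,4,-0.7,0,0]]]'
```

```text
clock: 28.7
tool_pos: [0.4931, 0.0427, 0.2441]
ee_rot: [-2.419, -2.004, -0.001]
ft_force: [-2.0, -0.1, 6.6]
gripper_width: 0.252
```

```bash
python3 -m inch '[[[10,4,-0.7,0,0],[10,4,-0.7,0,0],[10,4,-0.7,0,0]]]'
```

```text
clock: 29.0
tool_pos: [0.5051, 0.0406, 0.2441]
ee_rot: [-2.42, -2.003, -0.0]
ft_force: [-2.6, -0.1, 5.2]
gripper_width: 0.249
```

```bash
python3 -m inch '[[[10,4,-0.7,0,0],[10,4,-0.7,0,0],[10,4,-0.7,0,0]]]'
```

```text
clock: 29.3
tool_pos: [0.5171, 0.0385, 0.2441]
ee_rot: [-2.419, -2.003, -0.0]
ft_force: [-1.5, 0.7, 5.8]
gripper_width: 0.246
```

```bash
python3 -m inch '[[[10,4,-0.7,0,0],[10,4,-0.7,0,0],[10,4,-0.7,0,0]]]'
```

```text
clock: 29.6
tool_pos: [0.5291, 0.0364, 0.2441]
ee_rot: [-2.42, -2.004, -0.0]
ft_force: [-2.5, 0.4, 6.6]
gripper_width: 0.249
```

```bash
python3 -m inch '[[[10,4,-0.7,0,0],[10,4,-0.7,0,0],[10,4,-0.7,0,0]]]'
```

```text
clock: 29.9
tool_pos: [0.5411, 0.0343, 0.2441]
ee_rot: [-2.42, -2.003, -0.0]
ft_force: [-2.7, 0.6, 5.1]
gripper_width: 0.251
```

```bash
python3 -m inch '[[[10,4,-0.7,0,0],[10,4,-0.7,0,0],[10,4,-0.7,0,0]]]'
```

```text
clock: 30.2
tool_pos: [0.5531, 0.0322, 0.2441]
ee_rot: [-2.42, -2.004, -0.0]
ft_force: [-2.6, 1.6, 5.0]
gripper_width: 0.245
```

```bash
python3 -m inch '[[[10,4,-0.7,0,0],[10,4,-0.7,0,0],[10,4,-0.7,0,0]]]'
```

```text
clock: 30.5
tool_pos: [0.5651, 0.0301, 0.2441]
ee_rot: [-2.42, -2.003, -0.0]
ft_force: [-2.9, 0.2, 6.4]
gripper_width: 0.249
```

```bash
python3 -m inch '[[[10,4,-0.7,0,0],[10,4,-0.7,0,0],[10,4,-0.7,0,0]]]'
```

```text
clock: 30.8
tool_pos: [0.5771, 0.028, 0.2442]
ee_rot: [-2.42, -2.003, -0.0]
ft_force: [-2.5, 0.1, 4.7]
gripper_width: 0.25
```

```bash
python3 -m inch '[[[10,4,-0.7,0,0],[10,4,-0.7,0,0],[10,4,-0.7,0,0]]]'
```

```text
clock: 31.1
tool_pos: [0.5891, 0.0259, 0.2441]
ee_rot: [-2.42, -2.003, -0.0]
ft_force: [-2.0, 0.1, 6.0]
gripper_width: 0.256
```

```bash
python3 -m inch '[[[10,4,-0.7,0,0],[10,4,-0.7,0,0],[10,4,-0.7,0,0]]]'
```

```text
clock: 31.4
tool_pos: [0.6011, 0.0238, 0.2441]
ee_rot: [-2.419, -2.004, -0.0]
ft_force: [-2.9, 1.1, 6.5]
gripper_width: 0.252
```

```bash
python3 -m inch '[[[10,4,-0.7,0,0],[10,4,-0.7,0,0],[10,4,-0.7,0,0]]]'
```

```text
clock: 31.7
tool_pos: [0.6131, 0.0217, 0.2442]
ee_rot: [-2.42, -2.004, -0.0]
ft_force: [-2.8, 0.6, 5.7]
gripper_width: 0.252
```

```bash
python3 -m inch '[[[10,4,-0.7,0,0],[10,4,-0.7,0,0],[10,4,-0.7,0,0]]]'
```

```text
clock: 32.0
tool_pos: [0.6251, 0.0196, 0.2441]
ee_rot: [-2.419, -2.004, -0.0]
ft_force: [-2.5, 0.5, 5.4]
gripper_width: 0.244
```

```bash
python3 -m inch '[[[10,4,-0.7,0,0],[10,4,-0.7,0,0],[10,4,-0.7,0,0]]]'
```

```text
clock: 32.3
tool_pos: [0.6371, 0.0175, 0.2442]
ee_rot: [-2.42, -2.003, -0.0]
ft_force: [-3.2, 0.5, 5.6]
gripper_width: 0.249
```

```bash
python3 -m inch '[[[10,4,-0.7,0,0],[10,4,-0.7,0,0],[10,4,-0.7,0,0]]]'
```

```text
clock: 32.6
tool_pos: [0.6491, 0.0154, 0.2442]
ee_rot: [-2.42, -2.004, -0.001]
ft_force: [-2.4, 0.1, 5.8]
gripper_width: 0.252
```

```bash
python3 -m inch '[[[10,4,-0.7,0,0],[10,4,-0.7,0,0],[10,4,-0.7,0,0]]]'
```

```text
clock: 32.9
tool_pos: [0.6611, 0.0133, 0.2442]
ee_rot: [-2.419, -2.004, -0.0]
ft_force: [-2.4, 0.5, 5.6]
gripper_width: 0.251
```

```bash
python3 -m inch '[[[10,4,-0.7,0,0]]]'
```

```text
clock: 33.0
tool_pos: [0.6651, 0.0126, 0.2442]
ee_rot: [-2.42, -2.004, -0.001]
ft_force: [-3.1, 0.5, 6.3]
gripper_width: 0.248
```

```bash
python3 -m inch '[[[10,4,-0.7,0,0]]]'
```

```text
clock: 33.1
tool_pos: [0.6691, 0.0119, 0.2442]
ee_rot: [-2.42, -2.004, -0.001]
ft_force: [-2.4, 0.4, 6.8]
gripper_width: 0.251
```

```bash
python3 -m inch '[[[10,3,-0.5,0,0]]]'
```

```text
clock: 33.2
tool_pos: [0.6721, 0.0114, 0.2441]
ee_rot: [-2.42, -2.004, -0.0]
ft_force: [-1.6, 1.2, 0.5]
gripper_width: 0.248
```

```bash
python3 -m inch '[[[10,3,-0.5,0,0]]]'
```

```text
clock: 33.3
tool_pos: [0.6751, 0.0107, 0.2433]
ee_rot: [-2.42, -2.003, 0.001]
ft_force: [0.6, 0.1, -1.6]
gripper_width: 0.248
```

```bash
python3 -m inch '[[[10,0,0,30,0],[10,0,0,33,0],[10,-20,36,0,4],[10,-20,36,0,4],[10,-20,36,0,4],[10,-20,36,0,4],[10,-20,36,0,4],[10,-20,36,0,4]]]';python3 -m inch '[[[10,-20,36,0,0],[10,-20,36,0,0],[10,-20,36,0,0],[10,-14.5,38,0,0],[10,0,0,0,0],[10,0,0,0,0],[10,0,0,0,0]]]'; python3 - <<'E'
from h import *
s=st(); 
for n in ('side','scene'):
    im=env.capture(n); cv2.imwrite(f'pics/{n}15.png',im[:,:,::-1])
E
```

```text
clock: 34.1
tool_pos: [0.554, 0.2281, 0.3062]
ee_rot: [-1.947, -2.465, 0.001]
ft_force: [0.3, -0.2, -2.6]
gripper_width: 0.249
clock: 34.8
tool_pos: [0.4808, 0.3721, 0.3064]
ee_rot: [1.951, 2.462, -0.001]
ft_force: [0.1, -0.6, -1.0]
gripper_width: 0.25
t34.80 [480.8 372.1 306.4] yaw 13.21 F [ 0.1 -0.6 -1. ] w 21.4
```

View pics/scene15.png

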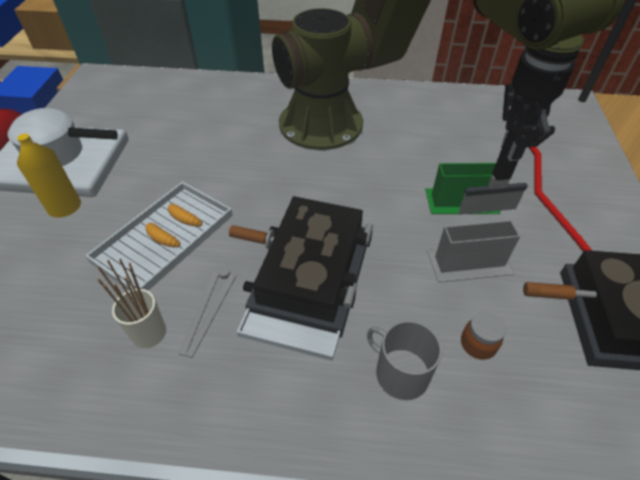

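```bash
python3 -m inch '[[[10,1,3,-20,0],[10,0,0,-20,0],[10,0,0,-8,0],[10,0,0,0,0],[10,0,0,-10,0],[10,0,0,-10,0]]]'; python3 -m inch '[[[10,0,0,-20,0],[10,0,0,-20,0],[10,0,0,-20,0],[10,0,0,-16,0],[10,0,0,-8,0],[10,0,0,0,0],[10,0,0,0,0]]]'
```

```text
clock: 35.5
tool_pos: [0.4817, 0.3758, 0.2392]
ee_rot: [1.95, 2.462, 0.003]
ft_force: [0.0, 0.0, -3.0]
gripper_width: 0.247
clock: 36.2
tool_pos: [0.4817, 0.376, 0.1556]
ee_rot: [1.95, 2.463, 0.002]
ft_force: [-0.8, 0.6, -2.8]
gripper_width: 0.25
```

```bash
python3 -m inch '[[[10,0,0,-4,0],[10,0,0,0,0]]]';python3 -m inch '[[[10,0,0,-1.5,0],[10,0,0,0,0]]]';python3 -m inch '[[[10,0,0,-1,0],[10,0,0,0,0]]]'; python3 -m inch '[[[10,0,0,-1,0],[10,0,0,0,0]]]'
```

```text
clock: 36.4
tool_pos: [0.4814, 0.3758, 0.151]
ee_rot: [1.95, 2.463, 0.0]
ft_force: [1.0, -0.1, -1.7]
gripper_width: 0.252
clock: 36.6
tool_pos: [0.4814, 0.3758, 0.1494]
ee_rot: [1.95, 2.463, 0.0]
ft_force: [-0.6, -0.2, -2.2]
gripper_width: 0.25
clock: 36.8
tool_pos: [0.4814, 0.3758, 0.1483]
ee_rot: [-1.95, -2.463, 0.0]
ft_force: [-0.3, 0.5, -2.6]
gripper_width: 0.248
clock: 37.0
tool_pos: [0.4816, 0.3758, 0.1477]
ee_rot: [1.95, 2.463, 0.001]
ft_force: [-0.6, -0.5, 1.1]
gripper_width: 0.253
```

Touching the floor. Release, rise, and look.

```bash
python3 -m inch '[[[30,0,0,0,0],[40,0,0,0,0],[50,0,0,0,0],[60,0,0,0,0],[60,0,0,0,0]]]';python3 -m inch '[[[60,0,0,20,0],[60,0,0,40,0],[60,0,0,45,0],[60,0,0,45,0],[60,0,0,45,0],[60,-5,-40,0,0],[60,-5,-40,0,0],[60,0,0,0,0]]]';  python3 - <<'E'
from h import *
s=st(); 
for n in ('side','scene','wrist'):
    im=env.capture(n); cv2.imwrite(f'pics/{n}16.png',im[:,:,::-1])
E
```

```text
clock: 37.5
tool_pos: [0.4814, 0.3758, 0.1474]
ee_rot: [-1.95, -2.463, 0.0]
ft_force: [-0.2, 0.0, -0.4]
gripper_width: 0.702
clock: 38.3
tool_pos: [0.4712, 0.2927, 0.3433]
ee_rot: [1.953, 2.46, 0.001]
ft_force: [-0.5, 1.2, 0.3]
gripper_width: 0.704
t38.30 [471.2 292.7 343.3] yaw 13.11 F [-0.5  1.2  0.3] w 60.1
```

View pics/side16.png

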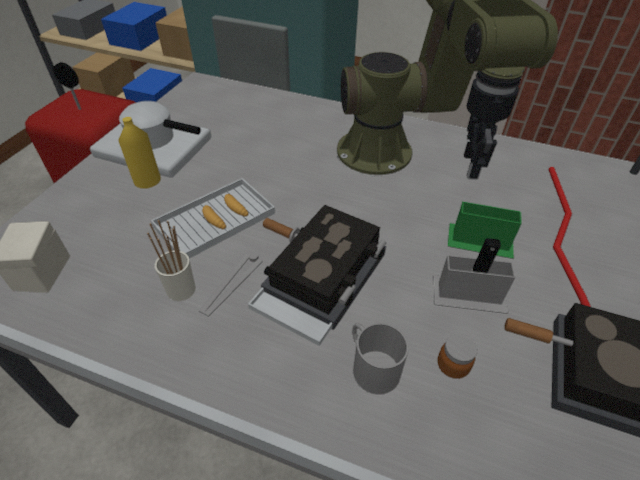

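View pics/wrist16.png

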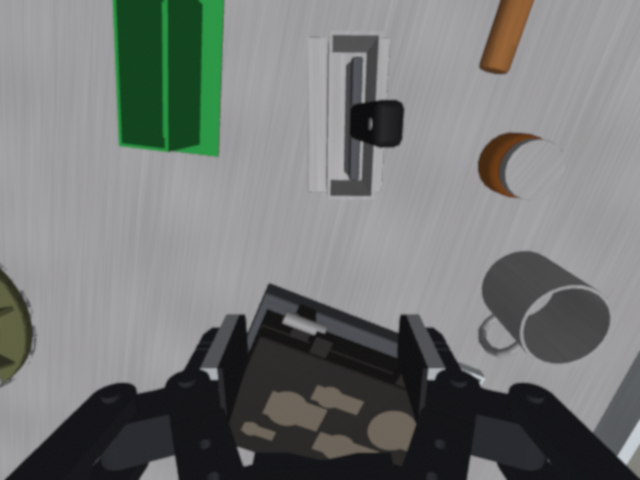

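View pics/scene16.png

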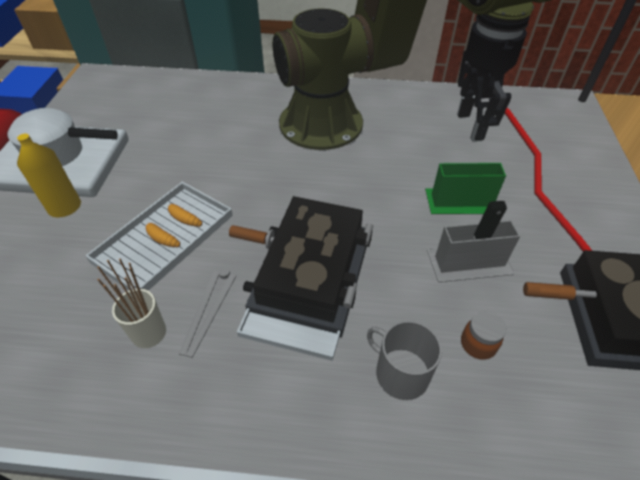

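```bash
python3 - <<'E'
import cv2
for n,b in dict(side=(430,220,530,320),scene=(420,185,530,285),wrist=(290,20,430,210)).items():
    im=cv2.imread(f'pics/{n}16.png')[b[1]:b[3],b[0]:b[2]]; print(n,im.shape)
    cv2.imwrite(f'pics/{n}16c.png',cv2.resize(im,None,fx=3,fy=3,interpolation=cv2.INTER_CUBIC))
E
```

```text
side (100, 100, 3)
scene (100, 110, 3)
wrist (190, 140, 3)
```

View pics/wrist16c.png

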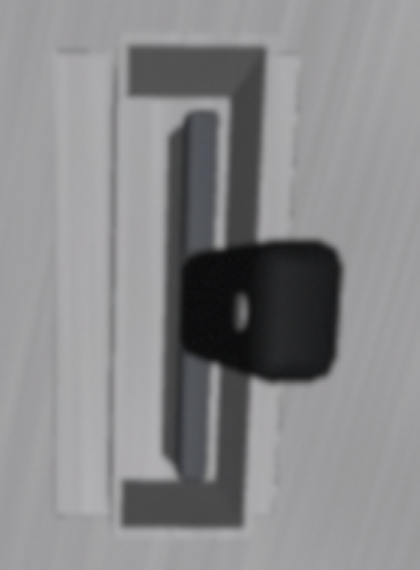

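View pics/scene16c.png

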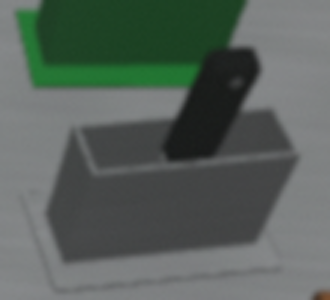

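View pics/side16c.png

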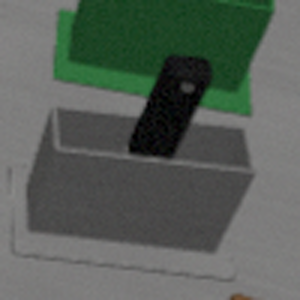

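```bash
python3 - <<'E'
from h import *
s=st(); C=cam('wrist',s); f=lambda p:(290+p[0]/3,20+p[1]/3)
a=onz(C,f((300,310)),.2); b=onz(C,f((203,295)),.07); print(a,b)
d=a-b; e=np.array([np.cos(.233),np.sin(.233)]); print('lean deg',np.degrees(np.arctan2(d[:2]@e,d[2])),np.degrees(np.arctan2(d[:2]@[-e[1],e[0]],d[2])))
E
```

```text
t38.45 [471.5 296.  342.5] yaw 13.23 F [-0.2  0.  -0.7] w 60.1
[0.49945175 0.38257852 0.2       ] [0.48815733 0.38211907 0.07      ]
lean deg 4.878291539754737 -0.952263677351242
```

```bash
python3 -m inch '[[[60,0,0,0,0],[60,0,0,0,0],[60,0,0,0,0],[60,0,0,0,0],[60,0,0,0,0]]]'; python3 - <<'E'
from h import *
st(); im=env.capture('side'); a=cv2.imread('pics/side16.png')[:,:,::-1]
d=np.abs(im.astype(int)-a).max(2); print('changed px in cake/tray',(d[170:270,140:290]>40).sum(),'caddy',(d[220:320,430:520]>40).sum())
m=cv2.inRange(cv2.cvtColor(im[170:270,140:290].copy(),cv2.COLOR_RGB2HSV),(10,130,90),(35,255,255))
for c in cv2.findContours(m,0,1)[0]:
    if cv2.contourArea(c)>40: u,v=cv2.minAreaRect(c)[0]; print(onz(cam('side'),(u+140,v+170),.019))
env.job_done()
E
```

```text
clock: 38.95
tool_pos: [0.4714, 0.2959, 0.3423]
ee_rot: [-1.95, -2.463, 0.0]
ft_force: [0.4, -0.2, -0.2]
gripper_width: 0.705
t38.95 [471.4 295.9 342.3] yaw 13.26 F [ 0.4 -0.2 -0.2] w 60.2
changed px in cake/tray 0 caddy 0
[ 0.45445181 -0.14200241  0.019     ]
[ 0.49038056 -0.31809971  0.019     ]
[ 0.42234098 -0.28488316  0.019     ]
[ 0.4079429  -0.57951652  0.019     ]
the job is handed in; nothing more can be done
```

The job is finished and handed in at about 39 s of the 210 s allowed.

- **Cakes:** Only two cakes were in the iron. Both now lie flat on the tray, about 75 mm apart, at (0.490, -0.318) and (0.422, -0.285). In the last check, my colour mask also picked up two other patches well away from the tray, one of them probably the lid handle. I did not look into these patches.
- **Lid:** I pushed it shut by the handle. The pictures show it closed, and the handle was solid at its shut height under about 50 N of fingertip force. The push began with a brief 31 N upward force at the fingers, which I did not explain; it was gone by the next reading.
- **Scrape:** I made one pass with no lifting, from about 5 mm inside the near end to just past the far edge. Contact force at the end of each step was 7 to 9 N once the scraper's weight is allowed for. At touch-down, before sliding began, it was briefly about 12 N.
- **Blade angle:** I turned the blade about 1° from the iron's measured line, because the cameras showed it sitting slightly skewed in the grip.
- **Scraper:** It is back in the grey caddy, blade down, but leaning about 5° against the rim. It stood nearly upright at the start.
- **Other items:** The jug, pot, jar and tongs look unmoved in the camera views. The last two pictures, 0.6 s apart, showed no change around the tray or caddy, and the gripper is clear of everything.

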